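Press the bread crate together with the ratchet clamp

TASK

Put the bread crate together in its jig: push the raised wooden stop bar down by its free end until it rests fully down behind the crate, then pump the clamp's trigger until the crate is against the bar and its loose end board is fully home. Stop as soon as the trigger goes stiff, since squeezing hard splits the wood, and then press the round release button until the jaw has sprung all the way back. Work only with the bar, trigger and release: do not push the crate or the jaw by hand, and leave the other things where they are.

Things in the scene. Friction and masses are not known exactly. Their poses are not given: they have to be found in the camera images.
- jig: Fixed wooden board 440 x 250 x 20 mm carrying everything below; origin at table level, 10 mm from its middle. Its x axis is the way the jaw advances (from the trigger towards the stop bar), y points towards the bar's free end, z up. In its frame, mm: pale clamp housing x -155 to -70, y -25 to 25, top z 85; crate guides at y +-64, top z 32. A batten and a small jar lie loose beside the clamp.
- grip_post (a point): Top centre of the fixed black upright grip post (10 mm thick along jig x, 36 mm wide, top 180 mm over the table) at the back of the clamp housing, jig x -160.
- trigger (a joint): Black upright trigger blade, 10 mm thick along jig x, 36 mm wide, top 180 mm over the table, 50 mm behind the grip post with free space behind it; rad, 0 at rest. It swings towards the post (jig +x) up to 0.36 rad and springs back when let go. Push it from behind or squeeze it against the post (70 mm over both at rest). A full stroke advances the jaw two teeth, 20 mm.
- trigger_pad (a point): Middle of the trigger's rear face (away from the post), 120 mm above its pin; moves 43 mm over the full swing. Pushing here takes 4 to 9 N with the jaw free, about 14 N while the end board goes in; when the board is home the trigger goes rigid, usually well short of its full swing (at full swing it stops too). The wood splits at 140 N at the jaw, some 75 N here.
- trigger_pin (a point): The trigger's hinge pin, 40 mm over the table.
- jaw: Steel pressing jaw, a plate 80 mm wide and 62 high on a toothed rack through the housing. Origin mid pressing face, 55 mm over the table. Its x in the jig frame is -40 mm fully back, where it starts, and +25 mm with the crate together against the bar. Light return spring; 10 mm ratchet teeth: when the trigger is let go it drops back to the last tooth, the end board stays.
- release (a joint): Round dark steel button, 32 mm diameter, on top of the clamp housing; m, 0 up, 0.008 fully down. It needs 2 N to start and about 6 N fully down; from 7.5 mm down the ratchet lets go and the jaw springs back in about a second as long as the button is held.
- release_top (a point): Middle of the button's top, 100 mm over the table.
- stop_bar (a joint): Dark wooden stop bar, 215 mm long, 20 mm thick, 34 mm high, that pivots in an upright plane about a level pin at its far end; rad, 0 fully down (level, top 89 mm over the table), positive raised. It starts raised 0.5 to 1.0 rad and stays where it is left; pushing it down takes about 1 to 3 N.
- bar_pin (a point): Centre of the bar's pivot pin, 72 mm over the table (jig x 175, y -95).
- bar_end (a point): On the bar's upper edge near its free end, 190 mm from the pin along the bar; with the bar down it lies at jig x 175, y 95, outside the crate's width.
- crate: Loose light wooden crate, open on top, 140 mm long when together (along its x, parallel to jig x), 110 mm wide, 68 mm high, 0.6 kg, walls 10 to 12 mm; origin at the middle of its underside when together. It stands on the board between the guides, a little short of the stop bar; against the bar its origin is at jig x 95.
- end_board: The crate's loose end board facing the jaw, 15 thick x 110 wide x 66 mm high, on four dowels. Origin at the middle of its foot. In the crate frame its x is -62.5 mm when fully home and 15 to 28 mm less at the start. It slides stiffly (about 12 N) and stays where it is pushed.
- batten: Loose wooden batten 110 x 22 x 14 mm on the jig board; leave alone.
- glue_jar: Small jar, 44 mm wide, 55 mm high, on the jig board; leave alone.
- mallet: Wooden mallet, 240 mm, on the counter; leave alone.
- mug: White mug, 90 mm high; leave alone.
- bowl: White bowl, 140 mm wide; leave alone.
- jam: Jar, 100 mm high; leave alone.
- spare_board: Spare crate board 110 x 66 x 15 mm lying flat; leave alone.

How it is judged:
By the outcome, as a careful person would: the job done as asked, in the order asked, and still so for the second after the job is handed in, with the robot touching nothing.
It also fails if it takes over 58 s, if anything falls off the work surface, if the arm or the gripper's body presses on something with over 40 N, if the wrist force passes 120 N, or if a joint passes its speed limit or range.

ROBOT

A 6-joint arm with a two-finger parallel gripper is mounted at the origin on the work surface. World frame = base frame: x ahead of the robot, y to its left, z up, the work surface at z = 0. Lengths are in m, angles in rad, forces in N, time in s.
With the tool pointing down it reaches from about 0.375 to 0.825 m from the base axis. Payload 5.5 kg.
Tool frame: the origin (TCP) lies midway between the tips of the shut fingers; the grasp point (between the pads) lies 19 mm behind it; x points along the fingers, z is the direction in which the jaws open and shut, and the axes are right-handed (so a half turn about x gives the same grasp; the last joint's range is limited). The gripper opens to 85 mm and grips with 20 to 120 N. Pads are 22 mm wide; open, the fingers measure 114 mm over their backs; the gripper's body (76 mm by 85 mm) begins 54 mm behind the grasp point. The pads swing forward as they close: fully open they stand 13 mm farther back than shut.
Start: joints at [1.299, 0.314, -0.047, 1.21, 0, 1.571], TCP at [0.161, 0.578, 0.192] pointing down, gripper open.
Joint ranges: [-2.67, 2.67], [-0.69, 1.73], [-1.03, 1.25], [-2.08, 2.16], [-1.42, 1.45], [-3.14, 3.14]. Speed limits (rad/s): [2.39, 2.39, 3.01, 3.14, 3.14, 3.14].

INTERFACE

Orientations are given as a unit quaternion [x, y, z, w].
In Python, from plant import r, imaging gives the robot as it stands.
- The arm moves only by the shell command python3 -m inch 'ROWS' [FORCE]. ROWS is JSON, a list of rows, each an object of numbers: "jaw": the closure in counts, from 0 (fully open) to 255 (shut); "x", "y", "z": the shift along the tool's x, y, z in m; "rx", "ry", "rz": the turn, a rotation vector about the tool's x, y, z in degrees. In form: [{"jaw": .., "x": .., "y": .., "z": .., "rx": .., "ry": .., "rz": ..}, ...]. A call has 1 to 12 rows; each row shifts and turns the commanded pose from where the row before left it, along the tool's axes as they then stand; what a row does not reach is not made up. A row lasts 1/8 s, in which the tool goes at most 62.5 mm and 10.7 degrees, less where a joint would pass 70% of its speed; a pose out of reach is approached as far as the arm can. A call with a gripper value outside its range is refused whole. The fingers move at their own pace and stop on an object; FORCE is the grip in N (left out, the last holds). Time passes only in rows, so rows that do not move let the fingers close. It gives the time, the measured TCP pose, the force and the opening at its end, in the units of the state.
- r.observe(): the state, without advancing time (a new reading comes with each control period).
- imaging.snapshot(name): name is "scene" or "side" or "wrist"; returns a dict with "image" (420x560x3 uint8, blue, green, red), "K" (3x3 intrinsics, pixels), "extrinsics" (4x4, takes a point from camera to world coordinates). Camera axes: x right, y down, z forward; pixel columns grow to the right and rows downward; lengths in m; the calibration is good to about 2 mm. A picture is of the moment at which its call begins. There is no depth.
- r.close_job(): hands the job in, once; it reports no verdict.
The state is a dict: "clock": time; "qpos": joint angles; "qd": joint speeds; "effort": joint torques, N m; "ee_pos": TCP position; "tool_rot": TCP orientation; "force": force on the tool from outside, world axes, zero at the start; "torque": the same for the moment, N m; "gripper_width": finger opening in m.
Only numpy, scipy, OpenCV 4.12 (cv2) and the standard library are available. Lean on these libraries where they do the work, as an engineer would, in place of code of your own. Each camera call takes 0.05 s, during which the arm holds its last target.

## Working session

There is one attempt and no reset: what is moved stays moved. The work goes in short steps, Python scripts to look and compute and a shell command to move; the robot and the scene stay as the last step left them, time stands still between calls to the robot, and variables do not carry over. Pictures are saved under pics/ and viewed, and the job is handed in when it is done.

```bash
mkdir -p pics; ls
cat > h.py <<'E'
import cv2,numpy as np
from plant import r, imaging
def snap(n,f):
    s=imaging.snapshot(n); cv2.imwrite('pics/'+f,s['image']); np.savez('pics/'+f+'.npz',K=s['K'],E=s['extrinsics']); return s
def ray(f,u,v,z):
    d=np.load('pics/'+f+'.npz');K,E=d['K'],d['E']
    a=E[:3,:3]@np.linalg.solve(K,[u,v,1]);o=E[:3,3]
    return o+a*(z-o[2])/a[2]
def proj(f,P):
    d=np.load('pics/'+f+'.npz');K,E=d['K'],d['E']
    p=np.linalg.inv(E)@np.append(P,1); q=K@p[:3]; return q[:2]/q[2]
E
python3 - <<'E'
from h import *
for n in ['scene','side','wrist']: s=snap(n,n+'0.png');print(n,s['extrinsics'].round(3).tolist())
o=r.observe();print({k:np.round(v,3).tolist() for k,v in o.items()})
E
```

```text
pics
scene [[0.362, 0.733, -0.576, 1.193], [0.932, -0.281, 0.228, -0.275], [0.006, -0.619, -0.785, 1.014], [0.0, 0.0, 0.0, 1.0]]
side [[0.994, -0.087, 0.073, 0.442], [-0.114, -0.751, 0.651, -0.845], [-0.002, -0.655, -0.756, 1.083], [0.0, 0.0, 0.0, 1.0]]
wrist [[0.27, 0.916, 0.298, 0.084], [0.963, -0.256, -0.085, 0.6], [-0.001, 0.31, -0.951, 0.374], [0.0, 0.0, 0.0, 1.0]]
{'clock': 0.15, 'qpos': [1.299, 0.314, -0.048, 1.21, 0.0, 1.571], 'qd': [0.0, -0.003, 0.002, -0.0, 0.0, -0.0], 'effort': [-0.001, -54.004, 34.006, 0.013, -0.0, -0.0], 'ee_pos': [0.161, 0.578, 0.191], 'tool_rot': [-0.428, 0.564, 0.427, 0.563], 'force': [0.099, 0.387, 0.408], 'torque': [0.024, -0.008, 0.027], 'gripper_width': 0.086}
```

View pics/scene0.png

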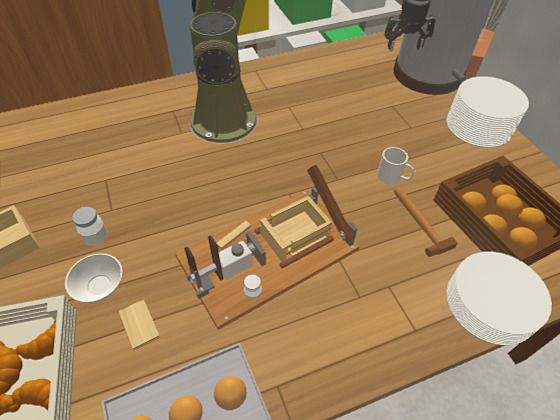

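View pics/side0.png

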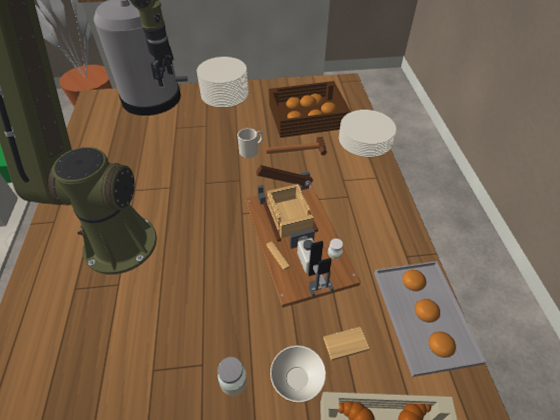

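View pics/wrist0.png

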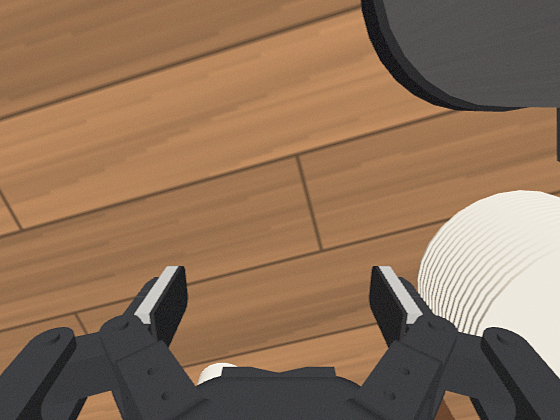

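The scene picture shows the jig around (270,255) with the trigger at its left end (195,260), the release button at (237,250) and the raised bar from (350,235) to (315,170). I'll enlarge the crops to pick points.

Run:
```python
import cv2
a=cv2.imread('pics/scene0.png')[155:335,170:370];cv2.imwrite('pics/sc0.png',cv2.resize(a,None,fx=3.3,fy=3.3,interpolation=cv2.INTER_CUBIC))
a=cv2.imread('pics/side0.png')[155:315,235:375];cv2.imwrite('pics/sd0.png',cv2.resize(a,None,fx=3.7,fy=3.7,interpolation=cv2.INTER_CUBIC))
```

```text
(no output)
```

View pics/sc0.png

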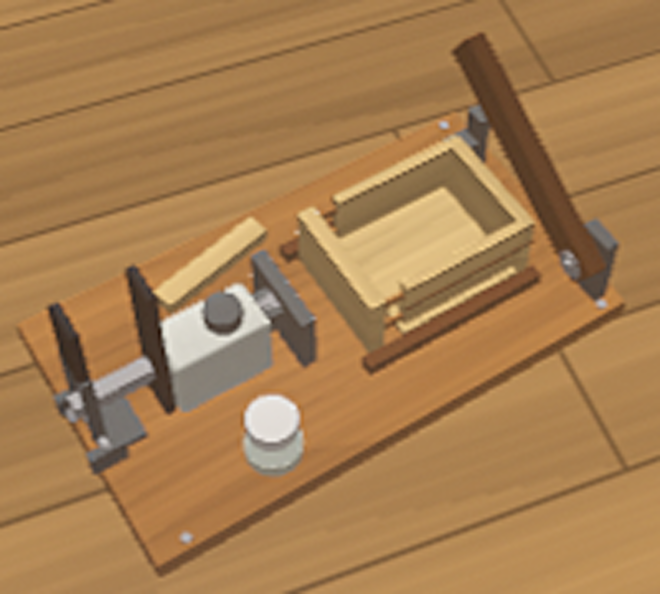

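View pics/sd0.png

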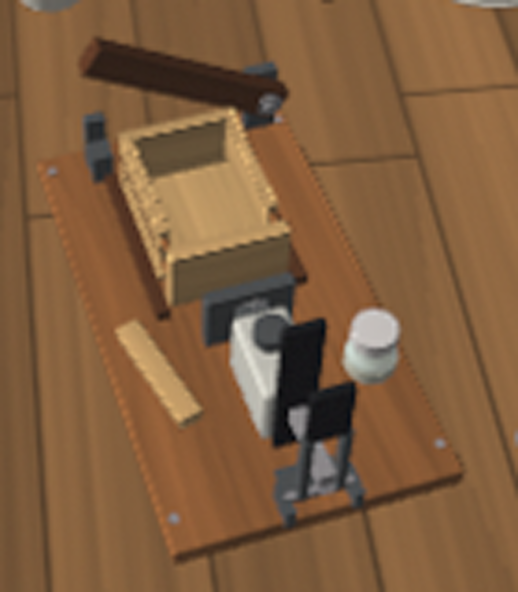

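```bash
cat > fit.py <<'E'
from h import *
from scipy.optimize import least_squares
S=lambda c:('scene0.png',170+c[0]/3.3,155+c[1]/3.3)
D=lambda c:('side0.png',235+c[0]/3.7,155+c[1]/3.7)
# (obs, jig point func(off))
B=lambda sx,sy:(lambda o:[o[3]+sx*.22,sy*.125,.02])
obs=[(S((20,330)),B(-1,1)),(S((162,566)),B(-1,-1)),(S((622,303)),B(1,-1)),
(D((42,165)),B(1,1)),(D((285,125)),B(1,-1)),(D((462,473)),B(-1,-1)),(D((177,550)),B(-1,1)),
(D((285,330)),lambda o:[-.160,.018,.18]),(D((323,320)),lambda o:[-.160,-.018,.18]),
(D((312,397)),lambda o:[-.210,.018,.18]),(D((350,386)),lambda o:[-.210,-.018,.18]),
(S((133,268)),lambda o:[-.160,.018,.18]),(S((57,307)),lambda o:[-.210,.018,.18]),
(S((222,307)),lambda o:[o[4],0,.1]),(D((272,332)),lambda o:[o[4],0,.1])]
def w(o,p):
    c,s=np.cos(o[2]),np.sin(o[2]); return np.array([o[0]+c*p[0]-s*p[1],o[1]+s*p[0]+c*p[1],p[2]])
def res(o): return np.concatenate([proj(f,w(o,g(o)))-[u,v] for (f,u,v),g in obs])
if __name__=='__main__':
    s=least_squares(res,[.6,.1,1.5,0,-.11],loss='soft_l1');o=s.x;print(o.round(4));print(res(o).reshape(-1,2).round(1).tolist())
    np.save('jig.npy',o)
    for n,p in dict(origin=[0,0,0],post=[-.16,0,.18],trig=[-.215,0,.16],rel=[o[4],0,.1],barpin=[.175,-.095,.072],barend=[.175,.095,.089]).items():
        q=w(o,p);print(n,q.round(4),'reach',np.hypot(q[0],q[1]).round(3))
    # bar angle: free end (215-? mm)
    for t in np.arange(.4,1.1,.1):
        for L in(.19,.2):
            y,z=L*np.cos(t)-.017*np.sin(t),L*np.sin(t)+.017*np.cos(t)
            q=w(o,[.175,-.095+y,.072+z]); a=proj('scene0.png',q);b=proj('side0.png',q)
            print(round(t,1),L,((a-[170,155])*3.3).round(),((b-[235,155])*3.7).round())
E
python3 fit.py
```

```text
[ 0.5848 -0.0446  1.7593 -0.0053 -0.0967]
[[-1.3, -2.2], [-1.6, 1.0], [2.0, -0.1], [-1.0, -1.7], [-0.8, -5.8], [1.5, -0.6], [-0.7, 1.2], [0.1, 1.5], [2.1, 1.0], [-0.7, -2.1], [1.6, -2.4], [-2.8, -0.2], [0.6, -2.6], [-0.2, 0.4], [0.6, -1.2]]
origin [ 0.5848 -0.0446  0.    ] reach 0.587
post [ 0.6148 -0.2018  0.18  ] reach 0.647
trig [ 0.6251 -0.2558  0.16  ] reach 0.675
rel [ 0.603  -0.1396  0.1   ] reach 0.619
barpin [0.6454 0.1451 0.072 ] reach 0.661
barend [0.4587 0.1095 0.089 ] reach 0.472
0.4 0.19 [465.  55.] [95. 69.]
0.4 0.2 [458.  45.] [84. 68.]
0.5 0.19 [473.  49.] [105.  53.]
0.5 0.2 [467.  38.] [95. 51.]
0.6 0.19 [483.  44.] [117.  37.]
0.6 0.2 [477.  33.] [107.  34.]
0.7 0.19 [494.  42.] [130.  22.]
0.7 0.2 [489.  30.] [122.  18.]
0.8 0.19 [506.  42.] [146.   8.]
0.8 0.2 [502.  30.] [138.   3.]
0.9 0.19 [520.  44.] [163.  -6.]
0.9 0.2 [516.  31.] [156. -11.]
1.0 0.19 [534.  48.] [181. -18.]
1.0 0.2 [531.  36.] [175. -24.]
```

```bash
sed -i '/D((285,125)),B(1,-1)/s/(D((285,125)),B(1,-1)),//' fit.py; python3 fit.py | head -8; sed 's/o\[3\]+sx/-.01+sx/; s/jig.npy/jig2.npy/' fit.py > fit2.py; python3 fit2.py|head -8;  sed 's/o\[3\]+sx/.01+sx/; s/jig.npy/jig3.npy/' fit.py > fit3.py; python3 fit3.py|head -3
```

```text
[ 0.5844 -0.0447  1.7621 -0.0044 -0.0968]
[[-1.0, -2.3], [-1.1, 0.8], [2.2, -0.6], [-1.3, -1.8], [1.4, -1.0], [-0.7, 0.9], [0.1, 1.5], [2.1, 1.0], [-0.7, -2.1], [1.6, -2.5], [-2.8, -0.2], [0.7, -2.5], [-0.3, 0.3], [0.5, -1.2]]
origin [ 0.5844 -0.0447  0.    ] reach 0.586
post [ 0.6149 -0.2017  0.18  ] reach 0.647
trig [ 0.6253 -0.2557  0.16  ] reach 0.676
rel [ 0.6028 -0.1397  0.1   ] reach 0.619
barpin [0.6444 0.1452 0.072 ] reach 0.661
barend [0.4579 0.1091 0.089 ] reach 0.471
[ 0.5836 -0.0422  1.7655  0.0127 -0.0994]
[[-2.1, -1.6], [-2.0, 1.5], [1.2, -0.4], [-1.3, -1.0], [1.9, -0.3], [-0.2, 1.9], [-0.1, 0.8], [1.8, 0.2], [-0.9, -2.9], [1.4, -3.3], [-1.8, -0.6], [1.8, -2.9], [-0.3, 0.3], [0.5, -1.2]]
origin [ 0.5836 -0.0422  0.    ] reach 0.585
post [ 0.6146 -0.1991  0.18  ] reach 0.646
trig [ 0.6252 -0.2531  0.16  ] reach 0.675
rel [ 0.6028 -0.1397  0.1   ] reach 0.619
barpin [0.643  0.1479 0.072 ] reach 0.66
barend [0.4566 0.1111 0.089 ] reach 0.47
[ 0.5863 -0.0529  1.7541  0.     -0.0884]
[[1.1, -3.8], [0.5, -0.7], [4.1, -0.8], [-1.2, -3.3], [0.3, -2.2], [-1.9, -1.0], [0.8, 3.9], [2.9, 3.5], [-0.0, 0.5], [2.4, 0.2], [-6.2, 1.1], [-2.9, -1.3], [-0.3, 0.2], [0.4, -1.1]]
origin [ 0.5863 -0.0529  0.    ] reach 0.589
```

```bash
sed -i 's/-\.210,/-.220,/g; s/trig=\[-.215/trig=[-.225/' fit2.py; python3 fit2.py
python3 - <<'E'
from fit2 import *
o=np.load('jig2.npy')
for n,c,f in(('scene0.png',(170,370,155,335),3.3),('side0.png',(235,375,155,315),3.7)):
    im=cv2.imread('pics/'+n)[c[2]:c[3],c[0]:c[1]];im=cv2.resize(im,None,fx=f,fy=f,interpolation=cv2.INTER_CUBIC)
    def L(ps):
        q=[((proj(n,w(o,p))-[c[0],c[2]])*f+f/2).astype(int).tolist() for p in ps]
        cv2.polylines(im,[np.array(q)],True,(0,255,0),1)
    L([[-.23,.125,.02],[.21,.125,.02],[.21,-.125,.02],[-.23,-.125,.02]])
    for x in(-.16,-.22):L([[x-.005,.018,.18],[x+.005,.018,.18],[x+.005,-.018,.18],[x-.005,-.018,.18]])
    L([[-.155,.025,.085],[-.07,.025,.085],[-.07,-.025,.085],[-.155,-.025,.085]])
    L([[-.04,.04,.086],[-.04,-.04,.086],[-.04,-.04,.024],[-.04,.04,.024]])
    for s in(-1,1):L([[0,.064*s,.032],[.1,.064*s,.032]])
    cv2.imwrite('pics/ov_'+n,im)
E
```

```text
[ 0.5837 -0.0395  1.7625 -0.2027 -0.102 ]
[[-1.1, -2.1], [-1.1, 0.9], [2.1, -0.5], [-1.2, -1.7], [1.6, -0.9], [-0.6, 1.0], [-0.4, -0.0], [1.5, -0.5], [0.1, -0.7], [2.4, -1.1], [-0.8, -1.0], [-1.1, -1.5], [-0.2, 0.4], [0.6, -1.2]]
origin [ 0.5837 -0.0395  0.    ] reach 0.585
post [ 0.6142 -0.1965  0.18  ] reach 0.645
trig [ 0.6266 -0.2603  0.16  ] reach 0.678
rel [ 0.6031 -0.1396  0.1   ] reach 0.619
barpin [0.6436 0.1504 0.072 ] reach 0.661
barend [0.4571 0.1142 0.089 ] reach 0.471
0.4 0.19 [469.  52.] [92. 65.]
0.4 0.2 [463.  42.] [82. 64.]
0.5 0.19 [478.  46.] [102.  49.]
0.5 0.2 [472.  35.] [93. 47.]
0.6 0.19 [488.  41.] [114.  34.]
0.6 0.2 [482.  30.] [105.  31.]
0.7 0.19 [499.  39.] [128.  19.]
0.7 0.2 [494.  27.] [119.  15.]
0.8 0.19 [511.  38.] [143.   4.]
0.8 0.2 [507.  26.] [136.  -1.]
0.9 0.19 [525.  41.] [160.  -9.]
0.9 0.2 [521.  28.] [153. -15.]
1.0 0.19 [539.  45.] [179. -22.]
1.0 0.2 [536.  33.] [173. -28.]
```

View pics/ov_scene0.png

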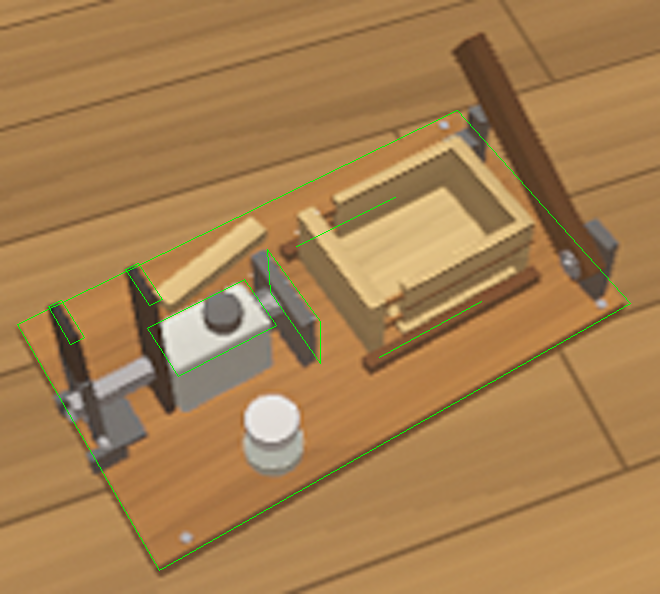

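View pics/ov_side0.png

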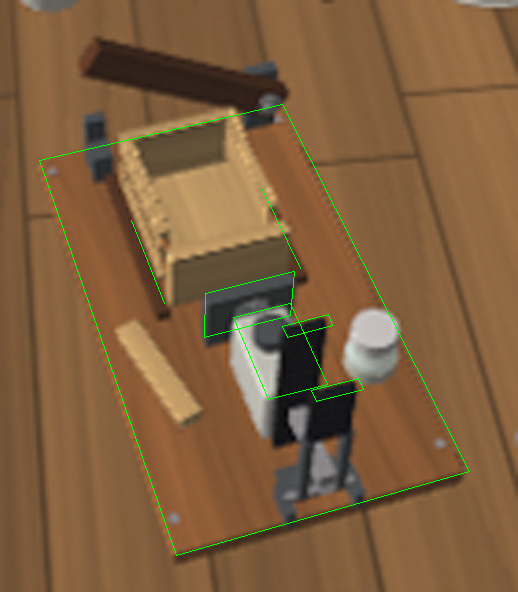

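The fit agrees with the picture to within about 4 mm, and the bar is raised about 0.53 rad. Next I work out the tool axes and the first move.

```bash
cat > go.py <<'E'
from fit2 import *
from scipy.spatial.transform import Rotation as R
o=np.load('jig2.npy')
def to(p,jig=True):
    s=r.observe();M=R.from_quat(s['tool_rot']).as_matrix();t=w(o,p) if jig else np.array(p)
    return (M.T@(t-s['ee_pos'])).round(4),t.round(4)
def st():
    s=r.observe();M=R.from_quat(s['tool_rot']).as_matrix();c,sn=np.cos(o[2]),np.sin(o[2]);J=np.array([[c,-sn,0],[sn,c,0],[0,0,1]])
    print('t',round(s['clock'],2),'jig tcp',(J.T@(np.array(s['ee_pos'])-[o[0],o[1],0])).round(4),'F jig',(J.T@s['force']).round(1),'w',round(s['gripper_width'],3))
    print('tool axes in jig (cols)',(J.T@M).round(3).tolist(),np.round(s['qpos'],2))
E
python3 - <<'E'
from go import *
st()
print(to([.175,.05,.235]))
s=r.observe();M=R.from_quat(s['tool_rot']).as_matrix()
# want tool z = +-jig y, x down
yj=np.array([-np.sin(o[2]),np.cos(o[2]),0])
for sg in(1,-1):
    Z=sg*yj;X=np.array([0,0,-1.]);Y=np.cross(Z,X)
    print(sg,np.degrees(R.from_matrix(M.T@np.c_[X,Y,Z]).as_rotvec()).round(1))
for p in ([.175,.11,.09],[.175,.12,.09],[.175,.11,.06]):
    q=w(o,p);print(p,((proj('scene0.png',q)-[170,155])*3.3).round(),((proj('side0.png',q)-[235,155])*3.7).round())
# mug position
print(ray('scene0.png',392,180,0.0),ray('side0.png',248,152,0.0))
E
```

```text
t 0.15 jig tcp [0.6862 0.2975 0.1914] F jig [ 0.4 -0.2  0.4] w 0.086
tool axes in jig (cols) [[-0.001, 0.447, 0.894], [0.001, 0.894, -0.447], [-1.0, 0.0, -0.001]] [ 1.3   0.31 -0.05  1.21  0.    1.57]
(array([-0.0431, -0.4499, -0.3467]), array([0.5013, 0.1228, 0.235 ]))
1 [-1.166e+02 -0.000e+00 -1.000e-01]
-1 [63.4 -0.1  0. ]
[0.175, 0.11, 0.09] [439.  83.] [ 57. 130.]
[0.175, 0.12, 0.09] [432.  76.] [ 47. 133.]
[0.175, 0.11, 0.06] [437. 106.] [ 59. 152.]
[0.46899167 0.41217167 0.        ] [0.44584828 0.41250729 0.        ]
```

```bash
python3 -m inch '[{"jaw":255,"x":-0.045},{"jaw":255,"y":-0.045,"z":-0.0347},{"jaw":255,"y":-0.045,"z":-0.0347},{"jaw":255,"y":-0.045,"z":-0.0347},{"jaw":255,"y":-0.045,"z":-0.0347},{"jaw":255,"y":-0.045,"z":-0.0347},{"jaw":255,"y":-0.045,"z":-0.0347},{"jaw":255,"y":-0.045,"z":-0.0347},{"jaw":255,"y":-0.045,"z":-0.0347},{"jaw":255,"y":-0.045,"z":-0.0347},{"jaw":255,"y":-0.045,"z":-0.0347}]' 40; python3 -m inch '[{"jaw":255,"rx":10.57},{"jaw":255,"rx":10.57},{"jaw":255,"rx":10.57},{"jaw":255,"rx":10.57},{"jaw":255,"rx":10.57},{"jaw":255,"rx":10.57}]'
python3 - <<'E'
from go import *
st();print(to([.175,.055,.235]))
for n in ['wrist','scene','side']:snap(n,n+'1.png')
a=cv2.imread('pics/scene1.png')[120:300,200:400];b=cv2.imread('pics/side1.png')[120:300,210:370]
cv2.imwrite('pics/m1.png',np.hstack([cv2.resize(a,(400,360),interpolation=2),cv2.resize(b,(320,360),interpolation=2)]))
E
```

```text
t 0.15 jig tcp [0.6862 0.2975 0.1914] F jig [ 0.4 -0.2  0.4] w 0.086
tool axes in jig (cols) [[-0.001, 0.447, 0.894], [0.001, 0.894, -0.447], [-1.0, 0.0, -0.001]] [ 1.3   0.31 -0.05  1.21  0.    1.57]
(array([-0.0431, -0.4455, -0.3489]), array([0.4964, 0.1219, 0.235 ]))invalid input
invalid input
```

View pics/m1.png

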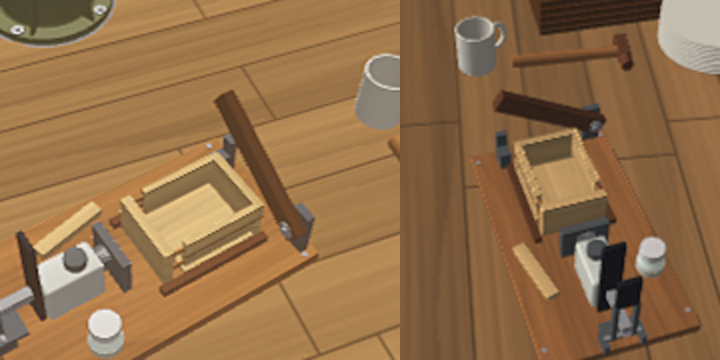

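View pics/wrist1.png

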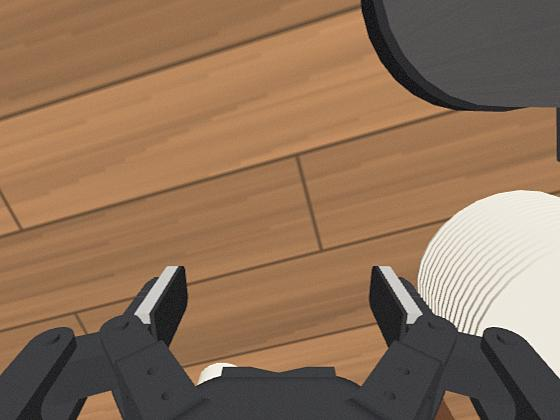

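The call was refused, so nothing moved, perhaps because a row needs all its keys. I'll retry with every key given.

```bash
python3 -m inch '[{"jaw":255,"x":-0.045,"y":0,"z":0,"rx":0,"ry":0,"rz":0}]' 40; python3 -c "
from go import *
st()"
```

```text
clock: 0.42
ee_pos: [0.1603, 0.5753, 0.2338]
tool_rot: [-0.429, 0.565, 0.426, 0.561]
force: [1.4, 0.4, -0.3]
gripper_width: 0.0695
t 0.42 jig tcp [0.6841 0.2985 0.2338] F jig [ 0.1 -1.5 -0.3] w 0.07
tool axes in jig (cols) [[-0.007, 0.447, 0.894], [0.003, 0.895, -0.447], [-1.0, 0.0, -0.008]] [1.3  0.3  0.03 1.31 0.   1.57]
```

```bash
python3 -m inch '[{"jaw":255,"x":0,"y":-0.045,"z":-0.0347,"rx":0,"ry":0,"rz":0},{"jaw":255,"x":0,"y":-0.045,"z":-0.0347,"rx":0,"ry":0,"rz":0},{"jaw":255,"x":0,"y":-0.045,"z":-0.0347,"rx":0,"ry":0,"rz":0},{"jaw":255,"x":0,"y":-0.045,"z":-0.0347,"rx":0,"ry":0,"rz":0},{"jaw":255,"x":0,"y":-0.045,"z":-0.0347,"rx":0,"ry":0,"rz":0},{"jaw":255,"x":0,"y":-0.045,"z":-0.0347,"rx":0,"ry":0,"rz":0},{"jaw":255,"x":0,"y":-0.045,"z":-0.0347,"rx":0,"ry":0,"rz":0},{"jaw":255,"x":0,"y":-0.045,"z":-0.0347,"rx":0,"ry":0,"rz":0},{"jaw":255,"x":0,"y":-0.045,"z":-0.0347,"rx":0,"ry":0,"rz":0}]'; python3 -m inch '[{"jaw":255,"x":0,"y":0,"z":0,"rx":10.6,"ry":0,"rz":0},{"jaw":255,"x":0,"y":0,"z":0,"rx":10.6,"ry":0,"rz":0},{"jaw":255,"x":0,"y":0,"z":0,"rx":10.6,"ry":0,"rz":0},{"jaw":255,"x":0,"y":0,"z":0,"rx":10.6,"ry":0,"rz":0},{"jaw":255,"x":0,"y":0,"z":0,"rx":10.6,"ry":0,"rz":0},{"jaw":255,"x":0,"y":0,"z":0,"rx":10.6,"ry":0,"rz":0}]'
python3 - <<'E'
from go import *
st();print(to([.175,.055,.235]))
for n in ['wrist','side']:snap(n,n+'1.png')
b=cv2.imread('pics/side1.png')[80:300,200:380]
cv2.imwrite('pics/m2.png',cv2.resize(b,None,fx=2.7,fy=2.7,interpolation=2))
E
```

```text
clock: 1.55
ee_pos: [0.4683, 0.1668, 0.2373]
tool_rot: [-0.428, 0.563, 0.428, 0.563]
force: [0.9, 0.9, 0.7]
gripper_width: 0.0001
clock: 2.3
ee_pos: [0.4673, 0.1683, 0.2371]
tool_rot: [-0.065, 0.704, 0.065, 0.704]
force: [-0.8, 0.1, 0.0]
gripper_width: -0.0001
t 2.3 jig tcp [0.2262 0.0747 0.2371] F jig [0.2 0.8 0. ] w -0.0
tool axes in jig (cols) [[-0.0, 1.0, -0.009], [0.0, -0.009, -1.0], [-1.0, -0.0, -0.0]] [ 0.35  0.1  -0.21  1.26 -0.    1.73]
(array([ 0.0021, -0.051 ,  0.0201]), array([0.4964, 0.1219, 0.235 ]))
```

View pics/m2.png

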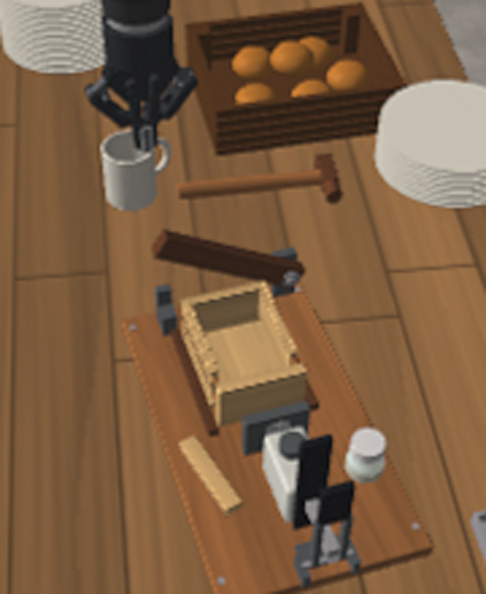

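View pics/wrist1.png

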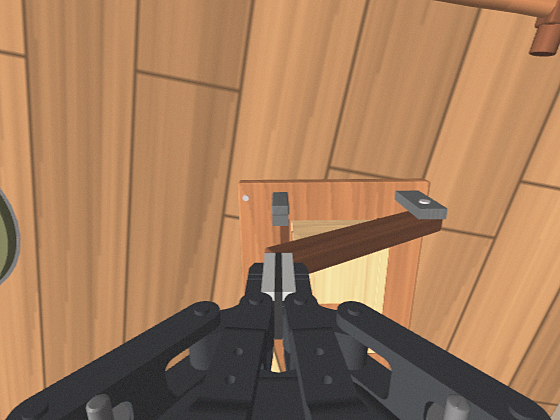

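The wrist view shows the bar's free end at (270,250), the catch at (280,208), the board corner at (243,182) and the pin bracket at (422,204). I check these against the fit.

```bash
python3 - <<'E'
from go import *
def j(q):
    c,s=np.cos(o[2]),np.sin(o[2]);d=q-[o[0],o[1],0];return np.round([c*d[0]+s*d[1],-s*d[0]+c*d[1],q[2]],4)
f='wrist1.png'
for n,u,v,z in(('corner',242,182,.02),('corner y-',429,180,.02),('catch plate1',280,197,.085),('catch plate2',280,214,.06),('barfree top L',267,249,.19),('barfree R low',300,272,.19),('pin bolt',425,202,.1)):
    print(n,j(ray(f,u,v,z)))
E
python3 -c "
import cv2
a=cv2.imread('pics/wrist1.png')[160:300,220:460];cv2.imwrite('pics/w1z.png',cv2.resize(a,None,fx=3.3,fy=3.3,interpolation=2))"
```

```text
corner [0.2106 0.1212 0.02  ]
corner y- [ 0.2107 -0.1202  0.02  ]
catch plate1 [0.2089 0.0725 0.085 ]
catch plate2 [0.1803 0.0726 0.06  ]
barfree top L [0.1967 0.0837 0.19  ]
barfree R low [0.1758 0.0572 0.19  ]
pin bolt [ 0.2062 -0.0804  0.1   ]
```

View pics/w1z.png

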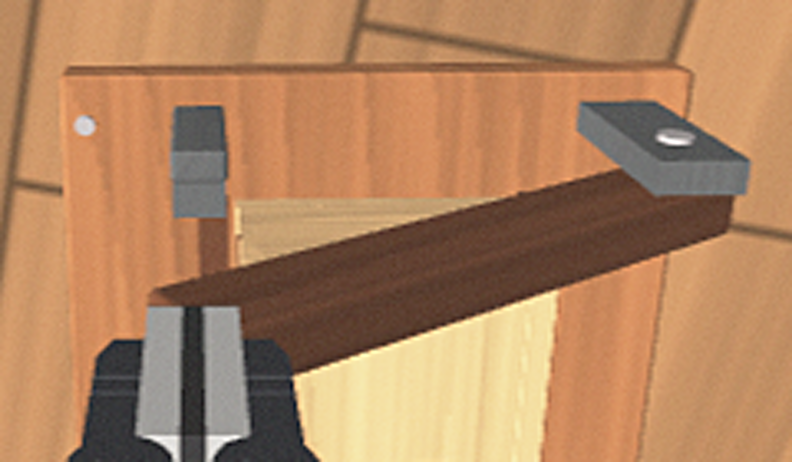

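```bash
python3 -m inch '[{"jaw":255,"x":0,"y":-0.028,"z":0.009,"rx":0,"ry":0,"rz":0},{"jaw":255,"x":0,"y":-0.028,"z":0.009,"rx":0,"ry":0,"rz":0},{"jaw":255,"x":0.03,"y":0,"z":0,"rx":0,"ry":0,"rz":0},{"jaw":255,"x":0,"y":0,"z":0,"rx":0,"ry":0,"rz":0}]'
python3 - <<'E'
from go import *
st()
for n in ['wrist','side']:snap(n,n+'2.png')
b=cv2.imread('pics/side2.png')[110:230,200:320]
c=cv2.imread('pics/wrist2.png')
cv2.imwrite('pics/m3.png',np.hstack([cv2.resize(b,(420,420),interpolation=2),c[:,130:500]]))
E
```

```text
clock: 2.9
ee_pos: [0.4939, 0.1161, 0.2053]
tool_rot: [-0.068, 0.705, 0.067, 0.702]
force: [0.0, -0.0, -0.1]
gripper_width: -0.0001
t 2.9 jig tcp [0.1698 0.0585 0.2053] F jig [-0.1 -0.  -0.1] w -0.0
tool axes in jig (cols) [[-0.0, 1.0, -0.0], [0.004, -0.0, -1.0], [-1.0, -0.0, -0.004]] [ 0.23  0.14 -0.24  1.2   0.    1.61]
```

View pics/m3.png

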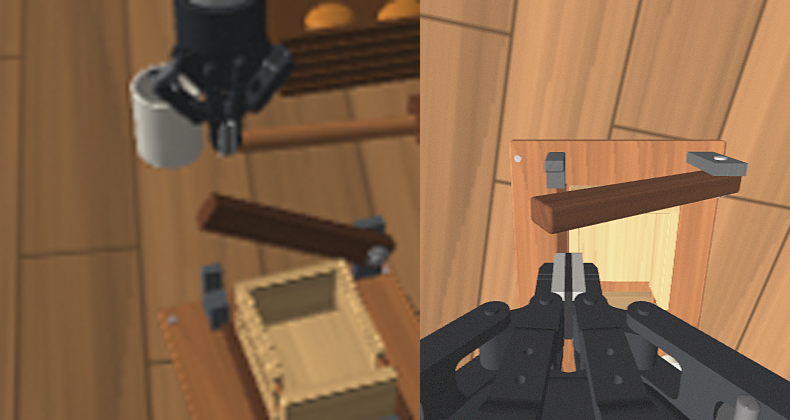

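Run:
```python
from go import *
s=r.observe();print(proj('wrist2.png',s['ee_pos']),proj('side2.png',s['ee_pos']))
for n,(b) in {'wrist2.png':(140,290,220,460),'side2.png':(130,230,230,330),'scene0.png':(155,255,290,390)}.items():
    print(n);a=cv2.imread('pics/'+n)[b[0]:b[1],b[2]:b[3]];cv2.imwrite('pics/z_'+n,cv2.resize(a,None,fx=3.3 if n[0]=='w' else 5,fy=3.3 if n[0]=='w' else 5,interpolation=2))
```

```text
[280.39726836 239.61890822] [264.72481446 162.06658731]
wrist2.png
side2.png
scene0.png
```

View pics/z_wrist2.png

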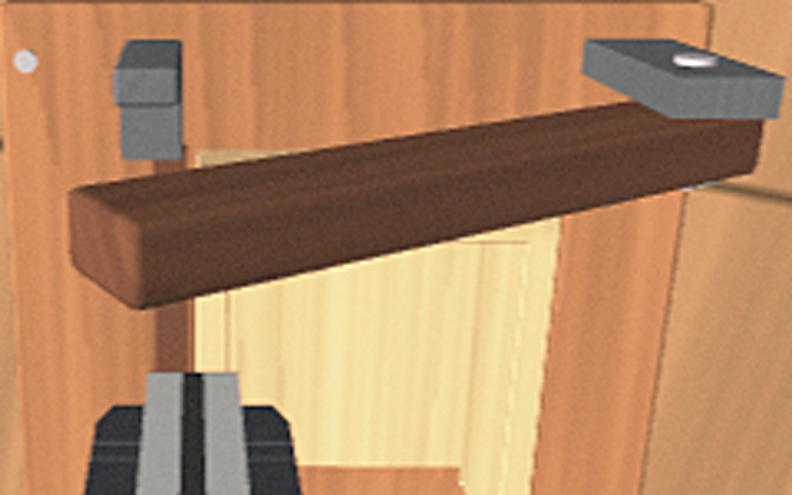

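View pics/z_side2.png

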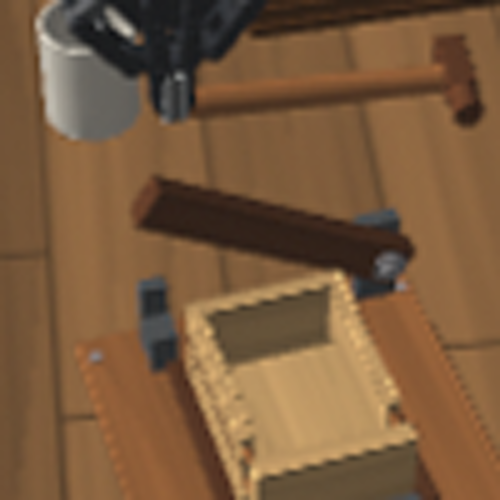

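View pics/z_scene0.png

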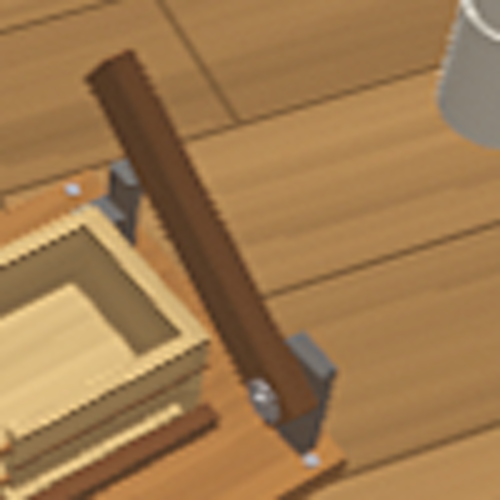

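Run:
```python
from go import *
from scipy.optimize import least_squares as ls
def j(q):
    c,s=np.cos(o[2]),np.sin(o[2]);d=q-[o[0],o[1],0];return np.round([c*d[0]+s*d[1],-s*d[0]+c*d[1],q[2]],4)
def tri(ob):
    f=lambda p:np.concatenate([proj(n,p)-uv for n,uv in ob]);s=ls(f,[.5,.1,.15]);return j(s.x),s.fun.round(1)
W,D,S=('wrist2.png',(262.4,207.3)),('side2.png',(262,165.6)),('scene0.png',(307,170))
print(tri([W,D]),tri([W,S]),tri([S,D]),tri([W,D,S]))
print('tip',tri([('wrist2.png',(278.5,252.7)),('side2.png',(265,154))]))
for dz in(0,.01,.02,.03):
    q=r.observe()['ee_pos']+np.array([0,0,dz]);print(dz,proj('wrist2.png',q),proj('side2.png',q))
print(np.load('pics/wrist2.png.npz')['E'].round(3))
```

```text
(array([0.1834, 0.0689, 0.1834]), array([ 0.3,  0.1, -1.6,  0.1])) (array([0.1741, 0.0715, 0.1572]), array([-1.3,  1. ,  5.2,  2.5])) (array([0.1538, 0.0649, 0.1947]), array([ 1.4, -2.8,  1.9,  3.3])) (array([0.1781, 0.0702, 0.1696]), array([-0.4,  1.1, -1.4,  4.4,  7. , -0.9]))
tip (array([0.1756, 0.058 , 0.2363]), array([ 0.2,  0. , -1.4,  0.2]))
0 [280.39726836 239.61890822] [264.72481446 162.06658731]
0.01 [280.46462053 246.56386681] [264.61744152 159.71992782]
0.02 [280.53919012 254.25304148] [264.50879666 157.34547013]
0.03 [280.62220289 262.81282889] [264.39885713 154.94271737]
[[ 0.982  0.18   0.055  0.479]
 [ 0.189 -0.934 -0.305  0.196]
 [-0.003  0.31  -0.951  0.388]
 [ 0.     0.     0.     1.   ]]
```

The visible fingertips look some 15–25 mm higher than the reported TCP, so I'll feel for contact by force. The bar's end corner is at about jig y 0.07, z 0.17–0.18.

```bash
python3 -m inch '[{"jaw":255,"x":0.015,"y":0.004,"z":0,"rx":0,"ry":0,"rz":0},{"jaw":255,"x":0.008,"y":0,"z":0,"rx":0,"ry":0,"rz":0}]';python3 -m inch '[{"jaw":255,"x":0.006,"y":0,"z":0,"rx":0,"ry":0,"rz":0},{"jaw":255,"x":0.006,"y":0,"z":0,"rx":0,"ry":0,"rz":0}]'
python3 - <<'E'
from go import *
st()
for n in ['wrist','side']:snap(n,n+'3.png')
b=cv2.imread('pics/side3.png')[110:230,200:320]
c=cv2.imread('pics/wrist3.png')
cv2.imwrite('pics/m4.png',np.hstack([cv2.resize(b,(420,420),interpolation=2),c[:,130:500]]))
E
```

```text
clock: 3.25
ee_pos: [0.4945, 0.1212, 0.1835]
tool_rot: [-0.067, 0.704, 0.067, 0.704]
force: [0.3, 1.1, -0.2]
gripper_width: -0.0
clock: 3.5
ee_pos: [0.4947, 0.1208, 0.1717]
tool_rot: [-0.067, 0.704, 0.067, 0.704]
force: [-0.4, 0.3, -0.2]
gripper_width: -0.0001
t 3.5 jig tcp [0.1743 0.0568 0.1717] F jig [ 0.3  0.4 -0.2] w -0.0
tool axes in jig (cols) [[-0.0, 1.0, -0.002], [0.0, -0.002, -1.0], [-1.0, -0.0, -0.0]] [ 0.24  0.15 -0.3   1.12 -0.    1.62]
```

View pics/m4.png

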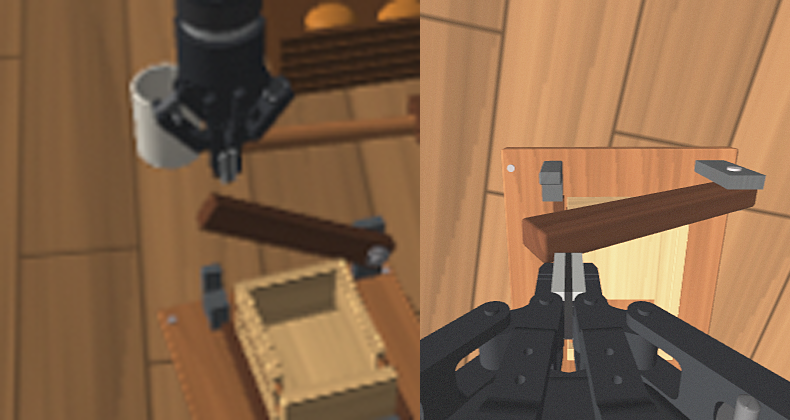

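```bash
python3 -m inch '[{"jaw":255,"x":0.006,"y":0.006,"z":0,"rx":0,"ry":0,"rz":0},{"jaw":255,"x":0.006,"y":0,"z":0,"rx":0,"ry":0,"rz":0}]';python3 -m inch '[{"jaw":255,"x":0.005,"y":0,"z":0,"rx":0,"ry":0,"rz":0}]'
python3 - <<'E'
from go import *
st()
for n in ['wrist','side']:snap(n,n+'4.png')
b=cv2.imread('pics/side4.png')[110:230,200:320]
c=cv2.imread('pics/wrist4.png')
cv2.imwrite('pics/m5.png',np.hstack([cv2.resize(b,(420,420),interpolation=2),c[:,130:500]]))
E
```

```text
clock: 3.85
ee_pos: [0.4938, 0.1271, 0.1599]
tool_rot: [-0.067, 0.704, 0.067, 0.704]
force: [-0.3, -0.3, 0.0]
gripper_width: 0.0002
clock: 3.98
ee_pos: [0.4935, 0.1266, 0.1546]
tool_rot: [-0.067, 0.704, 0.067, 0.704]
force: [-0.6, -0.4, -0.2]
gripper_width: -0.0002
t 3.98 jig tcp [0.1802 0.0569 0.1546] F jig [-0.2  0.6 -0.2] w -0.0
tool axes in jig (cols) [[-0.0, 1.0, -0.003], [0.0, -0.003, -1.0], [-1.0, -0.0, -0.0]] [ 0.25  0.16 -0.33  1.08 -0.    1.63]
```

View pics/m5.png

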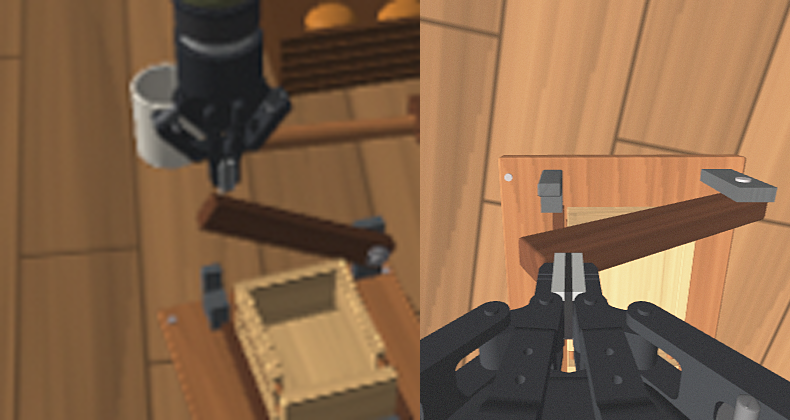

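```bash
for i in 1 2; do python3 -m inch '[{"jaw":255,"x":0.005,"y":0.001,"z":0,"rx":0,"ry":0,"rz":0}]'; done
python3 - <<'E'
from go import *
st()
for n in ['wrist','side']:snap(n,n+'5.png')
b=cv2.imread('pics/side5.png')[110:230,200:320]
c=cv2.imread('pics/wrist5.png')
cv2.imwrite('pics/m6.png',np.hstack([cv2.resize(b,(420,420),interpolation=2),c[:,130:500]]))
E
```

```text
clock: 4.2
ee_pos: [0.4939, 0.1276, 0.1503]
tool_rot: [-0.067, 0.704, 0.067, 0.704]
force: [0.0, 0.7, -0.3]
gripper_width: -0.0001
clock: 4.32
ee_pos: [0.4934, 0.1286, 0.1449]
tool_rot: [-0.067, 0.704, 0.067, 0.704]
force: [0.1, -0.2, 2.2]
gripper_width: -0.0003
t 4.33 jig tcp [0.1822 0.0566 0.1449] F jig [-0.2 -0.1  2.2] w -0.0
tool axes in jig (cols) [[0.0, 1.0, -0.003], [-0.0, -0.003, -1.0], [-1.0, 0.0, 0.0]] [ 0.25  0.17 -0.34  1.06  0.    1.64]
```

View pics/m6.png

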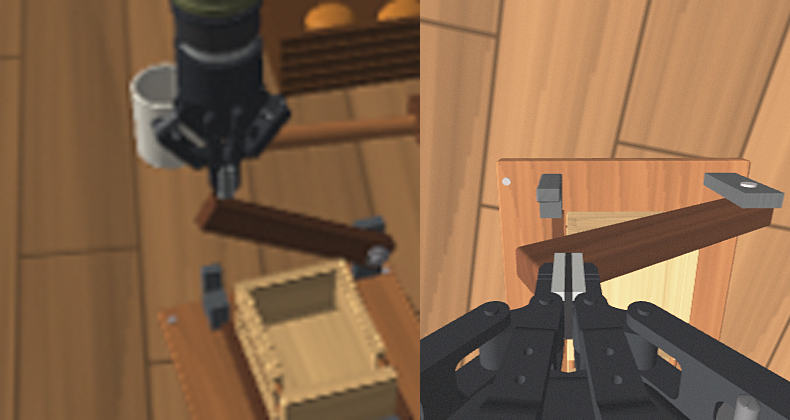

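Contact with the bar shows at 2.2 N. The tips really are about 30 mm above the reported TCP height, so the descent is judged by force and picture.

```bash
python3 -m inch '[{"jaw":255,"x":0.012,"y":-0.002,"z":-0.007,"rx":0,"ry":0,"rz":0},{"jaw":255,"x":0.012,"y":-0.002,"z":-0.006,"rx":0,"ry":0,"rz":0},{"jaw":255,"x":0.012,"y":-0.002,"z":-0.005,"rx":0,"ry":0,"rz":0},{"jaw":255,"x":0.012,"y":0,"z":-0.004,"rx":0,"ry":0,"rz":0}]'
python3 - <<'E'
from go import *
st()
for n in ['wrist','side']:snap(n,n+'6.png')
b=cv2.imread('pics/side6.png')[110:230,200:320]
c=cv2.imread('pics/wrist6.png')
cv2.imwrite('pics/m7.png',np.hstack([cv2.resize(b,(420,420),interpolation=2),c[:,130:500]]))
E
```

```text
clock: 4.92
ee_pos: [0.4719, 0.118, 0.096]
tool_rot: [-0.067, 0.704, 0.066, 0.704]
force: [0.5, -0.3, 1.4]
gripper_width: 0.0001
t 4.92 jig tcp [0.1758 0.0797 0.096 ] F jig [-0.4 -0.4  1.4] w 0.0
tool axes in jig (cols) [[-0.0, 1.0, -0.003], [0.001, -0.003, -1.0], [-1.0, -0.0, -0.001]] [ 0.25  0.17 -0.46  0.94 -0.    1.63]
```

View pics/m7.png

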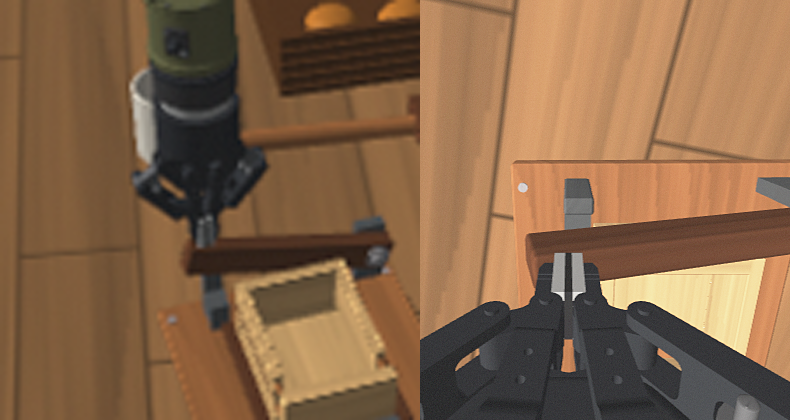

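```bash
python3 -m inch '[{"jaw":255,"x":0.010,"y":-0.002,"z":-0.003,"rx":0,"ry":0,"rz":0},{"jaw":255,"x":0.008,"y":-0.002,"z":-0.002,"rx":0,"ry":0,"rz":0}]'; python3 -m inch '[{"jaw":255,"x":0.005,"y":-0.001,"z":-0.002,"rx":0,"ry":0,"rz":0}]';python3 -m inch '[{"jaw":255,"x":0.004,"y":0,"z":-0.001,"rx":0,"ry":0,"rz":0}]'
python3 - <<'E'
from go import *
st()
for n in ['wrist','side']:snap(n,n+'7.png')
b=cv2.imread('pics/side7.png')[110:230,200:320]
c=cv2.imread('pics/wrist7.png')
cv2.imwrite('pics/m8.png',np.hstack([cv2.resize(b,(420,420),interpolation=2),c[:,130:500]]))
E
```

```text
clock: 5.28
ee_pos: [0.4688, 0.1137, 0.0787]
tool_rot: [-0.067, 0.704, 0.067, 0.704]
force: [0.1, 0.9, 1.6]
gripper_width: 0.0001
clock: 5.4
ee_pos: [0.4669, 0.1122, 0.0736]
tool_rot: [-0.067, 0.704, 0.067, 0.704]
force: [0.6, 0.2, 1.3]
gripper_width: 0.0002
clock: 5.52
ee_pos: [0.466, 0.1119, 0.0698]
tool_rot: [-0.067, 0.704, 0.067, 0.704]
force: [0.8, -0.2, 1.0]
gripper_width: 0.0001
t 5.53 jig tcp [0.171  0.0868 0.0698] F jig [-0.4 -0.7  1. ] w 0.0
tool axes in jig (cols) [[-0.0, 1.0, -0.003], [-0.0, -0.003, -1.0], [-1.0, -0.0, 0.0]] [ 0.24  0.18 -0.52  0.88 -0.    1.62]
```

View pics/m8.png

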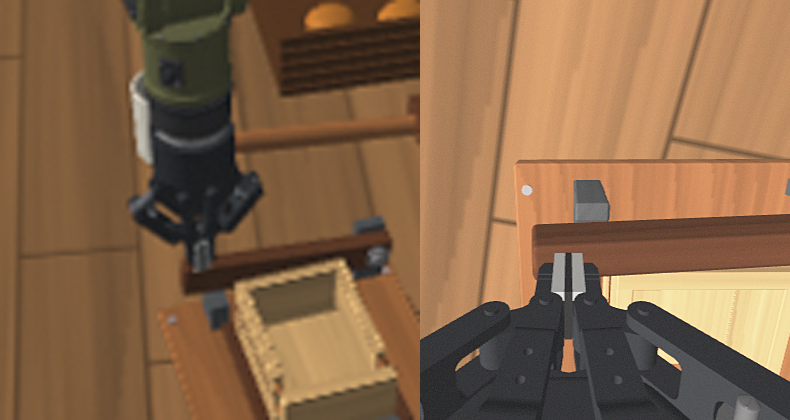

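Nearly down; the bar is still tilted slightly, with 1 N on it. I continue in small steps.

```bash
for i in 1 2 3 4; do python3 -m inch '[{"jaw":255,"x":0.003,"y":0,"z":0,"rx":0,"ry":0,"rz":0}]' | grep -E 'ee_pos|force'; done
```

```text
ee_pos: [0.4659, 0.1121, 0.0672]
force: [-0.5, -0.5, 0.5]
ee_pos: [0.4658, 0.1121, 0.064]
force: [-1.3, -0.3, 1.3]
ee_pos: [0.4658, 0.1121, 0.0609]
force: [0.2, -0.0, 1.1]
ee_pos: [0.4658, 0.1121, 0.0579]
force: [-0.1, 0.5, 0.8]
```

```bash
for i in 1 2 3; do python3 -m inch '[{"jaw":255,"x":0.002,"y":0,"z":0,"rx":0,"ry":0,"rz":0}]' | grep -E 'ee_pos|force'; done;  python3 - <<'E'
from go import *
st()
for n in ['scene','side']:snap(n,n+'8.png')
b=cv2.imread('pics/side8.png')[110:230,200:320]
c=cv2.imread('pics/scene8.png')[140:260,270:370]
cv2.imwrite('pics/m9.png',np.hstack([cv2.resize(b,(420,420),interpolation=2),cv2.resize(c,(350,420),interpolation=2)]))
E
```

```text
ee_pos: [0.4657, 0.1121, 0.0558]
force: [-0.2, -0.5, 1.0]
ee_pos: [0.4659, 0.1121, 0.054]
force: [0.1, -0.4, 2.1]
ee_pos: [0.4659, 0.1121, 0.052]
force: [-1.7, -0.3, 1.3]
t 6.5 jig tcp [0.1713 0.0868 0.052 ] F jig [0.  1.7 1.3] w 0.0
tool axes in jig (cols) [[-0.0, 1.0, -0.003], [0.0, -0.003, -1.0], [-1.0, -0.0, -0.0]] [ 0.24  0.2  -0.54  0.83 -0.    1.62]
```

View pics/m9.png

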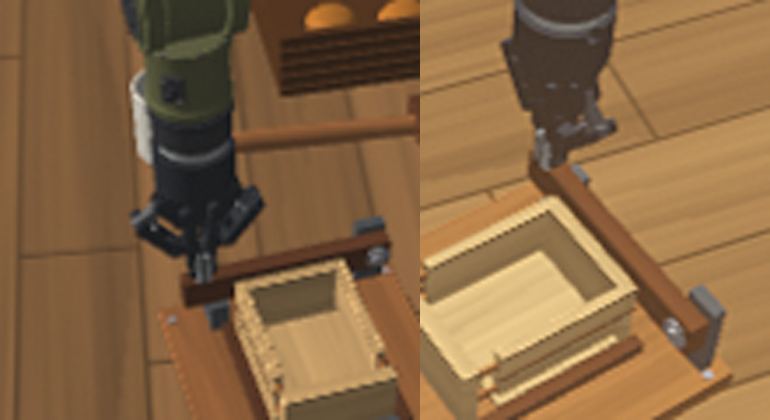

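```bash
for i in 1 2 3 4; do python3 -m inch '[{"jaw":255,"x":0.002,"y":0,"z":0,"rx":0,"ry":0,"rz":0}]' | grep -E 'ee_pos|force'; done
```

```text
ee_pos: [0.4661, 0.1122, 0.0502]
force: [-0.1, -0.4, 1.5]
ee_pos: [0.4662, 0.1122, 0.0493]
force: [-8.3, -1.9, 27.9]
ee_pos: [0.4663, 0.1122, 0.049]
force: [-14.3, -3.0, 45.8]
ee_pos: [0.4664, 0.1123, 0.0486]
force: [-21.4, -5.4, 62.8]
```

The bar is fully down: the force rose sharply at reported z 0.0493, which puts the true tip about 39 mm above the reported TCP. I back off and check.

```bash
python3 -m inch '[{"jaw":255,"x":-0.02,"y":0,"z":0,"rx":0,"ry":0,"rz":0},{"jaw":255,"x":-0.06,"y":0,"z":0,"rx":0,"ry":0,"rz":0},{"jaw":255,"x":-0.06,"y":0,"z":0,"rx":0,"ry":0,"rz":0},{"jaw":255,"x":-0.06,"y":0,"z":0,"rx":0,"ry":0,"rz":0},{"jaw":255,"x":0,"y":0,"z":0,"rx":0,"ry":0,"rz":0}]'
python3 - <<'E'
from go import *
st(); print(to([-.27,0,.25]))
for n in ['scene','side','wrist']:snap(n,n+'9.png')
b=cv2.imread('pics/side9.png')[140:300,230:390]
c=cv2.imread('pics/scene9.png')[150:330,170:370]
cv2.imwrite('pics/m10.png',np.hstack([cv2.resize(b,(390,390),interpolation=2),cv2.resize(c,(400,390),interpolation=2)]))
E
```

```text
clock: 7.72
ee_pos: [0.4692, 0.1129, 0.2492]
tool_rot: [-0.066, 0.701, 0.067, 0.707]
force: [0.8, -0.6, 0.1]
gripper_width: 0.0
t 7.72 jig tcp [0.1714 0.0834 0.2492] F jig [-0.7 -0.7  0.1] w 0.0
tool axes in jig (cols) [[0.0, 1.0, -0.003], [-0.009, -0.003, -1.0], [-1.0, 0.0, 0.009]] [ 0.24  0.06 -0.22  1.28 -0.    1.62]
(array([-2.000e-04, -4.412e-01,  8.460e-02]), array([ 0.6351, -0.3045,  0.25  ]))
```

View pics/m10.png

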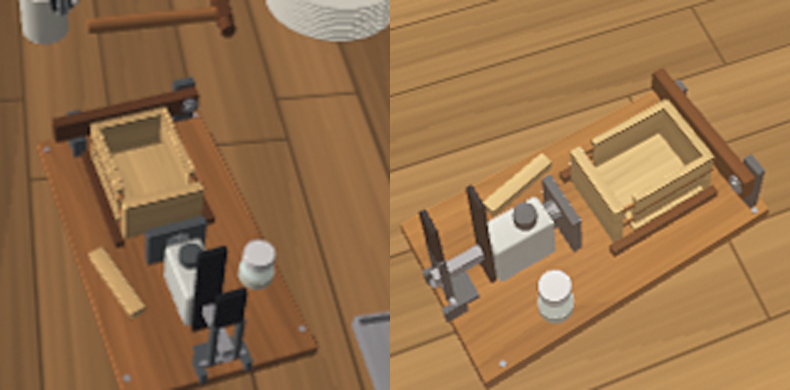

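View pics/wrist9.png

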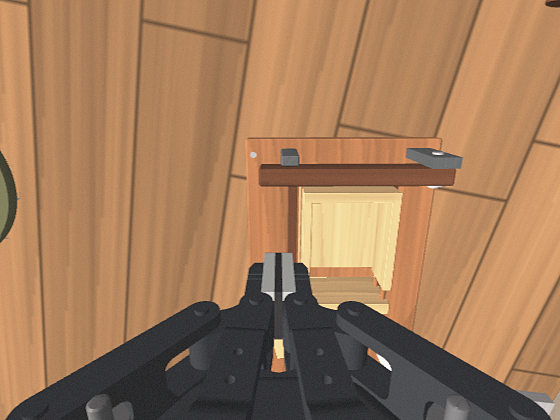

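```bash
python3 -m inch '[{"jaw":255,"x":0,"y":-0.056,"z":0.0105,"rx":0,"ry":0,"rz":0},{"jaw":255,"x":0,"y":-0.056,"z":0.0105,"rx":0,"ry":0,"rz":0},{"jaw":255,"x":0,"y":-0.056,"z":0.0105,"rx":0,"ry":0,"rz":0},{"jaw":255,"x":0,"y":-0.056,"z":0.0105,"rx":0,"ry":0,"rz":0},{"jaw":255,"x":0,"y":-0.056,"z":0.0105,"rx":0,"ry":0,"rz":0},{"jaw":255,"x":0,"y":-0.056,"z":0.0105,"rx":0,"ry":0,"rz":0},{"jaw":255,"x":0,"y":-0.056,"z":0.0105,"rx":0,"ry":0,"rz":0},{"jaw":255,"x":0,"y":-0.056,"z":0.0105,"rx":0,"ry":0,"rz":0},{"jaw":255,"x":0,"y":0,"z":0,"rx":0,"ry":0,"rz":0}]'
python3 - <<'E'
from go import *
st(); print(to([-.27,0,.13]))
E
```

```text
clock: 9.0
ee_pos: [0.6318, -0.3154, 0.2391]
tool_rot: [-0.064, 0.706, 0.066, 0.702]
force: [0.3, 0.7, -0.5]
gripper_width: -0.0002
t 9.0 jig tcp [-0.28    0.0054  0.2391] F jig [ 0.6 -0.5 -0.5] w -0.0
tool axes in jig (cols) [[0.003, 1.0, -0.007], [0.005, -0.007, -1.0], [-1.0, 0.003, -0.005]] [-0.46  0.53  0.37  1.42 -0.    0.92]
(array([0.1091, 0.0098, 0.0058]), array([ 0.6351, -0.3045,  0.13  ]))
```

```bash
python3 -m inch '[{"jaw":255,"x":0.055,"y":0,"z":0.003,"rx":0,"ry":0,"rz":0},{"jaw":255,"x":0.05,"y":0,"z":0.003,"rx":0,"ry":0,"rz":0},{"jaw":255,"x":0,"y":0,"z":0,"rx":0,"ry":0,"rz":0}]'
python3 - <<'E'
from go import *
st()
for n in ['scene','side','wrist']:snap(n,n+'10.png')
b=cv2.imread('pics/side10.png')[180:320,240:380]
c=cv2.imread('pics/scene10.png')[180:320,140:280]
cv2.imwrite('pics/m11.png',np.hstack([cv2.resize(b,(400,400),interpolation=2),cv2.resize(c,(400,400),interpolation=2)]))
E
```

```text
clock: 9.38
ee_pos: [0.634, -0.308, 0.1329]
tool_rot: [-0.065, 0.707, 0.069, 0.7]
force: [0.2, 0.5, 0.8]
gripper_width: 0.0
t 9.38 jig tcp [-0.2732  0.0017  0.1329] F jig [ 0.4 -0.3  0.8] w 0.0
tool axes in jig (cols) [[0.007, 1.0, -0.002], [0.009, -0.002, -1.0], [-1.0, 0.007, -0.009]] [-0.45  0.55  0.17  1.2   0.    0.93]
```

View pics/m11.png

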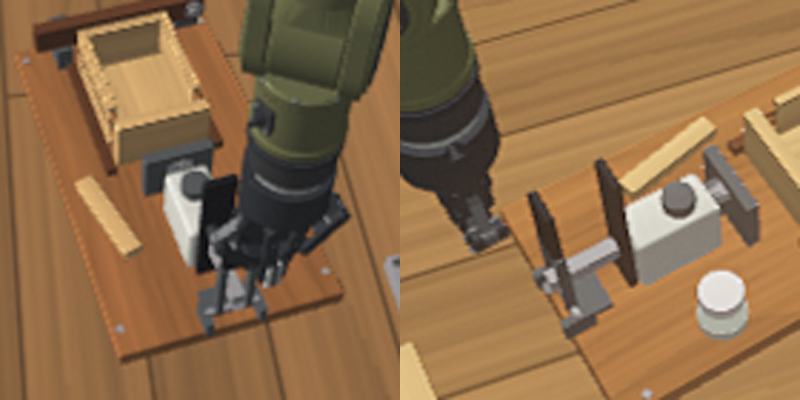

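View pics/wrist10.png

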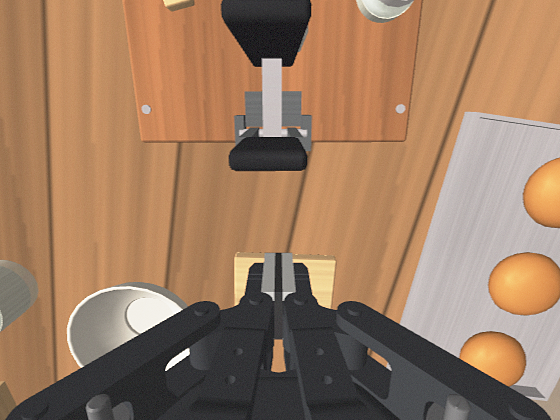

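```bash
python3 -m inch '[{"jaw":255,"x":0.025,"y":0,"z":-0.004,"rx":0,"ry":0,"rz":0},{"jaw":255,"x":0,"y":0.02,"z":0,"rx":0,"ry":0,"rz":0},{"jaw":255,"x":0,"y":0,"z":0,"rx":0,"ry":0,"rz":0}]'
python3 - <<'E'
from go import *
st()
for n in ['scene','side','wrist']:snap(n,n+'11.png')
b=cv2.imread('pics/wrist11.png')[100:300,180:380]
c=cv2.imread('pics/scene11.png')[180:320,140:280]
cv2.imwrite('pics/m12.png',np.hstack([cv2.resize(b,(400,400),interpolation=2),cv2.resize(c,(400,400),interpolation=2)]))
E
```

```text
clock: 9.9
ee_pos: [0.6317, -0.2908, 0.1167]
tool_rot: [-0.068, 0.703, 0.067, 0.705]
force: [0.6, -0.0, 0.6]
gripper_width: 0.0
t 9.9 jig tcp [-0.2558  0.0008  0.1167] F jig [-0.2 -0.6  0.6] w 0.0
tool axes in jig (cols) [[-0.001, 1.0, -0.001], [-0.002, -0.001, -1.0], [-1.0, -0.001, 0.002]] [-0.43  0.53  0.1   1.14  0.    0.95]
```

View pics/m12.png

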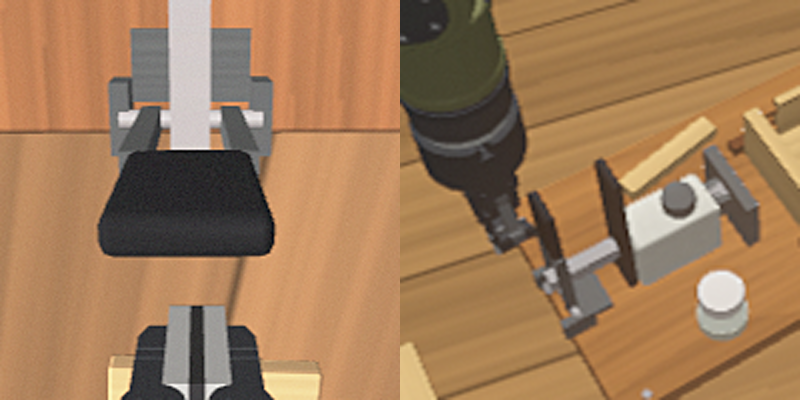

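```bash
python3 -m inch '[{"jaw":255,"x":0.006,"y":0.012,"z":-0.002,"rx":0,"ry":0,"rz":0}]' |grep force; for i in 1 2 3; do python3 -m inch '[{"jaw":255,"x":0,"y":0.005,"z":0,"rx":0,"ry":0,"rz":0}]'|grep force; python3 -c "
from go import *
st()"|head -1;done
```

```text
force: [0.0, 0.9, -0.3]
force: [-0.6, 0.0, -0.3]
t 10.3 jig tcp [-0.2389  0.0045  0.1075] F jig [ 0.1  0.6 -0.3] w -0.0
force: [1.2, -7.7, -5.0]
t 10.43 jig tcp [-0.236   0.0043  0.1078] F jig [-7.8  0.3 -5. ] w -0.0
force: [1.7, -8.7, -4.2]
t 10.55 jig tcp [-0.2324  0.0043  0.108 ] F jig [-8.9  0.  -4.2] w -0.0
```

```bash
python3 -m inch '[{"jaw":255,"x":0,"y":0.006,"z":0,"rx":0,"ry":0,"rz":0},{"jaw":255,"x":0.001,"y":0.008,"z":0,"rx":0,"ry":0,"rz":0},{"jaw":255,"x":0.002,"y":0.008,"z":0,"rx":0,"ry":0,"rz":0}]' |grep force; for i in 1 2 3; do python3 -c "
from go import *
st()"|head -1; python3 -m inch '[{"jaw":255,"x":0.001,"y":0.004,"z":0,"rx":0,"ry":0,"rz":0}]'|grep force;done; python3 -c "
from go import *
st()
snap('scene','scene12.png')
cv2.imwrite('pics/m13.png',cv2.resize(cv2.imread('pics/scene12.png')[150:330,140:370],None,fx=3.3,fy=3.3,interpolation=2))"
```

```text
force: [-0.9, -10.6, 2.6]
t 10.93 jig tcp [-0.2115  0.0041  0.1059] F jig [-10.3   2.9   2.6] w -0.0
force: [-0.6, -9.2, 2.0]
t 11.05 jig tcp [-0.207   0.0041  0.1049] F jig [-8.9  2.4  2. ] w 0.0
force: [-1.0, -8.6, 1.1]
t 11.18 jig tcp [-0.2032  0.0042  0.104 ] F jig [-8.2  2.6  1.1] w 0.0
force: [-0.5, -10.0, 1.1]
t 11.3 jig tcp [-0.1996  0.0041  0.103 ] F jig [-9.7  2.4  1.1] w 0.0
tool axes in jig (cols) [[-0.007, 1.0, -0.005], [0.001, -0.005, -1.0], [-1.0, -0.007, -0.001]] [-0.36  0.47 -0.03  1.07 -0.01  1.02]
```

View pics/m13.png

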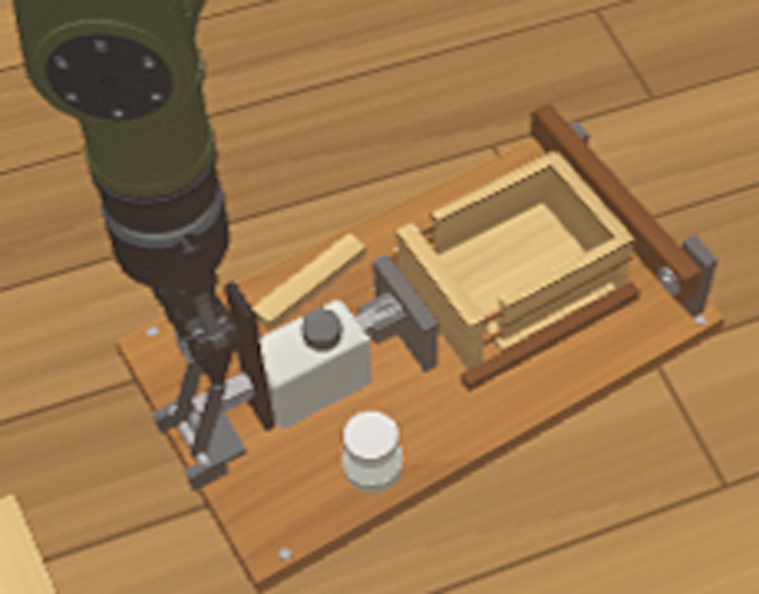

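The jaw has advanced close to the end board. I continue to the end of the swing in small steps.

```bash
for i in 1 2 3 4; do python3 -m inch '[{"jaw":255,"x":0,"y":0.002,"z":0,"rx":0,"ry":0,"rz":0}]'|grep force;python3 -c "
from go import *
st()"|head -1; done
```

```text
force: [1.1, -13.9, -2.2]
t 11.47 jig tcp [-0.198   0.0042  0.1026] F jig [-13.8   1.5  -2.2] w 0.0
force: [1.7, -19.3, -4.7]
t 11.6 jig tcp [-0.198   0.0042  0.1027] F jig [-19.3   2.   -4.7] w 0.0
force: [3.6, -23.9, -6.8]
t 11.72 jig tcp [-0.198   0.0043  0.1028] F jig [-24.2   1.1  -6.8] w -0.0
force: [5.3, -29.2, -8.7]
t 11.85 jig tcp [-0.198   0.0043  0.1029] F jig [-29.7   0.3  -8.7] w 0.0
```

Full swing ends at jig x -0.198. Now the second pump.

```bash
python3 -m inch '[{"jaw":255,"x":0,"y":-0.02,"z":0,"rx":0,"ry":0,"rz":0},{"jaw":255,"x":0,"y":-0.02,"z":0,"rx":0,"ry":0,"rz":0},{"jaw":255,"x":0,"y":-0.013,"z":0,"rx":0,"ry":0,"rz":0},{"jaw":255,"x":0,"y":0,"z":0,"rx":0,"ry":0,"rz":0}]'|grep force;python3 -c "
from go import *
st()"; python3 -m inch '[{"jaw":255,"x":0,"y":0.01,"z":0,"rx":0,"ry":0,"rz":0},{"jaw":255,"x":0,"y":0.01,"z":0,"rx":0,"ry":0,"rz":0},{"jaw":255,"x":0,"y":0.01,"z":0,"rx":0,"ry":0,"rz":0}]'|grep force;python3 -c "
from go import *
st()"
```

```text
force: [0.1, 0.1, 0.4]
t 12.35 jig tcp [-0.2411  0.0043  0.1014] F jig [ 0.1 -0.2  0.4] w 0.0
tool axes in jig (cols) [[0.002, 1.0, -0.004], [0.001, -0.004, -1.0], [-1.0, 0.002, -0.001]] [-0.42  0.52  0.05  1.1   0.    0.97]
force: [3.5, -12.1, -6.0]
t 12.72 jig tcp [-0.213   0.0044  0.1015] F jig [-12.5  -1.1  -6. ] w 0.0
tool axes in jig (cols) [[-0.006, 1.0, -0.003], [0.002, -0.003, -1.0], [-1.0, -0.006, -0.002]] [-0.38  0.48 -0.01  1.08 -0.01  1.  ]
```

```bash
for i in 1 2 3 4 5 6; do python3 -m inch '[{"jaw":255,"x":0,"y":0.004,"z":0,"rx":0,"ry":0,"rz":0}]' >/dev/null;python3 -c "
from go import *
st()"|head -1; done
```

```text
t 12.85 jig tcp [-0.2084  0.0043  0.1016] F jig [-11.1   0.1  -5. ] w 0.0
t 12.97 jig tcp [-0.2048  0.0043  0.1017] F jig [-10.4   0.7  -4.6] w -0.0
t 13.1 jig tcp [-0.2017  0.0043  0.1019] F jig [-15.2  -0.5  -6.8] w -0.0
t 13.22 jig tcp [-0.1987  0.0042  0.102 ] F jig [-15.    0.6  -4.6] w 0.0
t 13.35 jig tcp [-0.198   0.0042  0.1023] F jig [-29.3  -0.1 -11.6] w -0.0
t 13.47 jig tcp [-0.1981  0.0042  0.1024] F jig [-40.2  -0.8 -14.8] w 0.0
```

```bash
python3 -m inch '[{"jaw":255,"x":0,"y":-0.02,"z":0,"rx":0,"ry":0,"rz":0},{"jaw":255,"x":0,"y":-0.02,"z":0,"rx":0,"ry":0,"rz":0},{"jaw":255,"x":0,"y":-0.014,"z":0,"rx":0,"ry":0,"rz":0},{"jaw":255,"x":0,"y":0,"z":0,"rx":0,"ry":0,"rz":0}]'|grep force;python3 -c "
from go import *
st()
snap('scene','scene13.png')
cv2.imwrite('pics/m14.png',cv2.resize(cv2.imread('pics/scene13.png')[150:330,140:370],None,fx=3.3,fy=3.3,interpolation=2))"
```

```text
force: [0.2, 0.9, -1.0]
t 13.97 jig tcp [-0.2409  0.0042  0.1014] F jig [ 0.8 -0.4 -1. ] w -0.0
tool axes in jig (cols) [[0.002, 1.0, -0.003], [0.001, -0.003, -1.0], [-1.0, 0.002, -0.001]] [-0.42  0.52  0.05  1.1   0.    0.97]
```

View pics/m14.png

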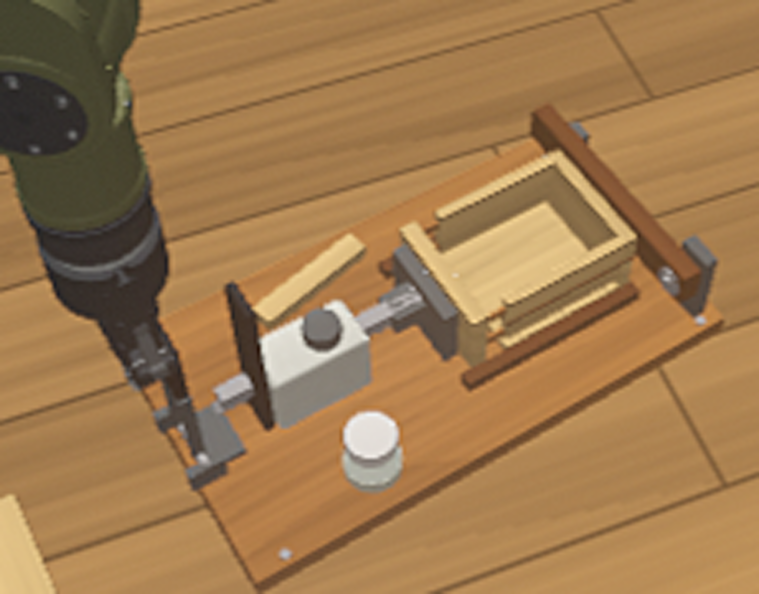

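The jaw now touches the end board (420,300) and the crate is near the bar. Third pump, in small steps from mid-stroke.

```bash
python3 -m inch '[{"jaw":255,"x":0,"y":0.01,"z":0,"rx":0,"ry":0,"rz":0},{"jaw":255,"x":0,"y":0.006,"z":0,"rx":0,"ry":0,"rz":0}]'|grep force;for i in 1 2 3 4 5 6 ; do python3 -c "
from go import *
st()"|head -1;  python3 -m inch '[{"jaw":255,"x":0,"y":0.004,"z":0,"rx":0,"ry":0,"rz":0}]' >/dev/null; done;python3 -c "
from go import *
st()"|head -1
```

```text
force: [2.3, -12.1, -7.3]
t 14.28 jig tcp [-0.2275  0.0043  0.1017] F jig [-12.3   0.1  -7.3] w 0.0
t 14.4 jig tcp [-0.2245  0.0043  0.1017] F jig [-17.8  -1.3  -9.6] w -0.0
t 14.53 jig tcp [-0.2212  0.0044  0.1014] F jig [-17.6  -2.1 -10.5] w 0.0
t 14.65 jig tcp [-0.2177  0.0044  0.1014] F jig [-19.6  -0.7  -9.7] w -0.0
t 14.78 jig tcp [-0.2142  0.0044  0.1015] F jig [-18.5  -0.2  -9.5] w -0.0
t 14.9 jig tcp [-0.2105  0.0045  0.1017] F jig [-19.3   0.3  -9.1] w -0.0
t 15.03 jig tcp [-0.2064  0.0044  0.1018] F jig [-20.6  -0.   -6.7] w -0.0
```

```bash
for i in 1 2 3 4 5 ; do python3 -m inch '[{"jaw":255,"x":0,"y":0.003,"z":0,"rx":0,"ry":0,"rz":0}]' >/dev/null; python3 -c "
from go import *
st()"|head -1; done
```

```text
t 15.15 jig tcp [-0.2032  0.0043  0.102 ] F jig [-18.4  -0.1  -6.7] w -0.0
t 15.28 jig tcp [-0.2006  0.0043  0.1021] F jig [-20.3  -1.1  -6.9] w -0.0
t 15.4 jig tcp [-0.1981  0.0043  0.1023] F jig [-24.2   0.4  -5.6] w 0.0
t 15.53 jig tcp [-0.198   0.0042  0.1025] F jig [-32.6   0.5 -10.9] w 0.0
t 15.65 jig tcp [-0.198   0.0043  0.1025] F jig [-40.5  -0.4 -13.7] w 0.0
```

```bash
python3 -m inch '[{"jaw":255,"x":0,"y":-0.02,"z":0,"rx":0,"ry":0,"rz":0},{"jaw":255,"x":0,"y":-0.02,"z":0,"rx":0,"ry":0,"rz":0},{"jaw":255,"x":0,"y":-0.014,"z":0,"rx":0,"ry":0,"rz":0},{"jaw":255,"x":0,"y":0,"z":0,"rx":0,"ry":0,"rz":0}]'|grep force;python3 -c "
from go import *
st()
snap('scene','scene14.png')
cv2.imwrite('pics/m15.png',cv2.resize(cv2.imread('pics/scene14.png')[150:330,140:370],None,fx=3.3,fy=3.3,interpolation=2))"
python3 -m inch '[{"jaw":255,"x":0,"y":0.008,"z":0,"rx":0,"ry":0,"rz":0}]'|grep force;for i in 1 2 3 4 ; do python3 -c "
from go import *
st()"|head -1;  python3 -m inch '[{"jaw":255,"x":0,"y":0.002,"z":0,"rx":0,"ry":0,"rz":0}]' >/dev/null; done;python3 -c "
from go import *
st()"|head -1
```

```text
force: [0.2, -0.1, -0.0]
t 16.15 jig tcp [-0.2398  0.0042  0.1014] F jig [-0.2 -0.2 -0. ] w 0.0
tool axes in jig (cols) [[0.002, 1.0, -0.003], [0.001, -0.003, -1.0], [-1.0, 0.002, -0.001]] [-0.42  0.52  0.04  1.1   0.    0.97]
force: [2.3, -10.1, -3.0]
t 16.32 jig tcp [-0.2332  0.0043  0.1016] F jig [-10.4  -0.4  -3. ] w 0.0
t 16.45 jig tcp [-0.2326  0.0043  0.1018] F jig [-15.3  -0.5  -7.4] w 0.0
t 16.57 jig tcp [-0.2321  0.0044  0.1018] F jig [-16.7  -0.6  -7.4] w -0.0
t 16.7 jig tcp [-0.2305  0.0044  0.1018] F jig [-16.6  -0.7  -7.2] w 0.0
t 16.82 jig tcp [-0.2286  0.0043  0.1017] F jig [-17.4  -1.5  -7.2] w 0.0
```

View pics/m15.png

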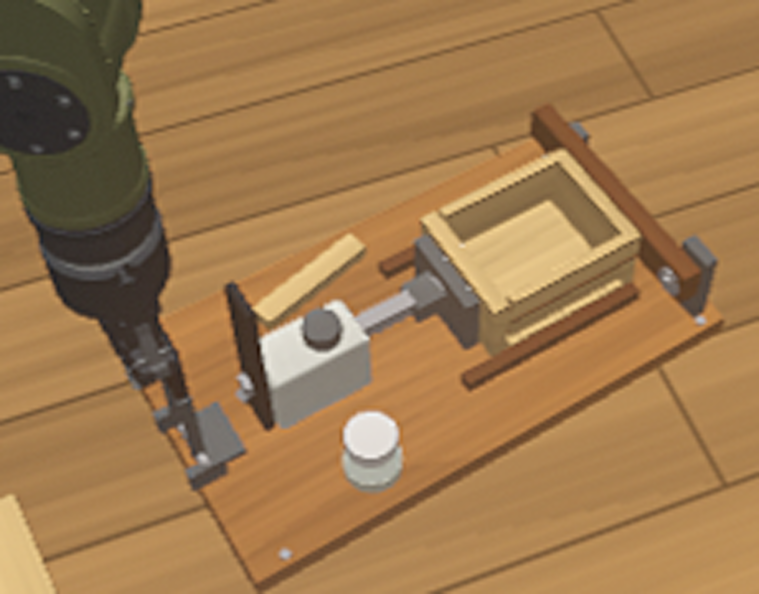

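The end board is almost home, with a small gap left. I keep going in 2 mm steps and watch the force.

```bash
for i in 1 2 3; do python3 -m inch '[{"jaw":255,"x":0,"y":0.002,"z":0,"rx":0,"ry":0,"rz":0}]' >/dev/null; python3 -c "
from go import *
st()"|head -1; done
```

```text
t 16.95 jig tcp [-0.2278  0.0043  0.1018] F jig [-22.6  -0.3  -9.9] w -0.0
t 17.07 jig tcp [-0.2277  0.0044  0.1019] F jig [-27.6  -1.3 -11.1] w 0.001
t 17.2 jig tcp [-0.2275  0.0044  0.1019] F jig [-33.3  -1.4 -14.6] w 0.0
```

```bash
for i in 1; do python3 -m inch '[{"jaw":255,"x":0,"y":0.002,"z":0,"rx":0,"ry":0,"rz":0}]' >/dev/null; python3 -c "
from go import *
st()"|head -1; done
```

```text
t 17.32 jig tcp [-0.2274  0.0044  0.1019] F jig [-38.2  -1.1 -16.4] w 0.0
```

The trigger went stiff at jig x -0.2277, about a quarter stroke, which matches the 5 mm the jaw still had to go. I stop, let go, check, and move over the button.

```bash
python3 -m inch '[{"jaw":255,"x":0,"y":-0.02,"z":0,"rx":0,"ry":0,"rz":0},{"jaw":255,"x":0,"y":-0.02,"z":0,"rx":0,"ry":0,"rz":0},{"jaw":255,"x":-0.05,"y":0,"z":0,"rx":0,"ry":0,"rz":0},{"jaw":255,"x":-0.055,"y":0,"z":0,"rx":0,"ry":0,"rz":0},{"jaw":255,"x":0,"y":0,"z":0,"rx":0,"ry":0,"rz":0}]';python3 -c "
from go import *
st();print(to([-.097,.004,.2]))
snap('scene','scene15.png');snap('side','side15.png')
cv2.imwrite('pics/m16.png',np.hstack([cv2.resize(cv2.imread('pics/scene15.png')[180:290,240:360],(400,367),interpolation=2),cv2.resize(cv2.imread('pics/side15.png')[160:270,250:360],(367,367),interpolation=2)]))"
```

```text
clock: 17.95
ee_pos: [0.6315, -0.2918, 0.2128]
tool_rot: [-0.068, 0.701, 0.066, 0.707]
force: [0.8, 0.5, -0.5]
gripper_width: 0.0002
t 17.95 jig tcp [-0.2568  0.0012  0.2128] F jig [ 0.3 -0.8 -0.5] w 0.0
tool axes in jig (cols) [[-0.004, 1.0, -0.002], [-0.007, -0.002, -1.0], [-1.0, -0.004, 0.007]] [-0.43  0.49  0.26  1.33  0.    0.95]
(array([ 0.0122,  0.1599, -0.0032]), array([ 0.5983, -0.1354,  0.2   ]))
```

View pics/m16.png

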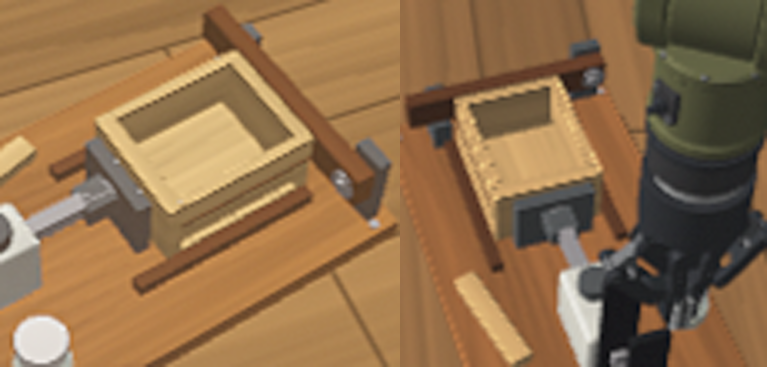

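The crate is closed with no gap at the end board and stands against the bar. Now the button.

```bash
python3 -m inch '[{"jaw":255,"x":0,"y":0.055,"z":-0.001,"rx":0,"ry":0,"rz":0},{"jaw":255,"x":0,"y":0.055,"z":-0.001,"rx":0,"ry":0,"rz":0},{"jaw":255,"x":0,"y":0.05,"z":-0.001,"rx":0,"ry":0,"rz":0},{"jaw":255,"x":0.04,"y":0,"z":0,"rx":0,"ry":0,"rz":0},{"jaw":255,"x":0,"y":0,"z":0,"rx":0,"ry":0,"rz":0}]';python3 -c "
from go import *
st();print(to([-.097,.004,.08]))
for n in('scene','side','wrist'):snap(n,n+'16.png')
cv2.imwrite('pics/m17.png',np.hstack([cv2.resize(cv2.imread('pics/scene16.png')[180:290,180:300],(400,367),interpolation=2),cv2.imread('pics/wrist16.png')[30:397,100:480]]))"
```

```text
clock: 18.68
ee_pos: [0.5918, -0.1331, 0.1628]
tool_rot: [-0.066, 0.707, 0.068, 0.701]
force: [0.1, 0.5, 0.1]
gripper_width: -0.0003
t 18.68 jig tcp [-0.0934  0.0098  0.1628] F jig [ 0.5 -0.2  0.1] w -0.0
tool axes in jig (cols) [[0.004, 1.0, -0.001], [0.008, -0.001, -1.0], [-1.0, 0.004, -0.008]] [-0.22  0.35 -0.07  1.16  0.    1.16]
(array([ 0.0828, -0.0039,  0.0065]), array([ 0.5983, -0.1354,  0.08  ]))
```

View pics/m17.png

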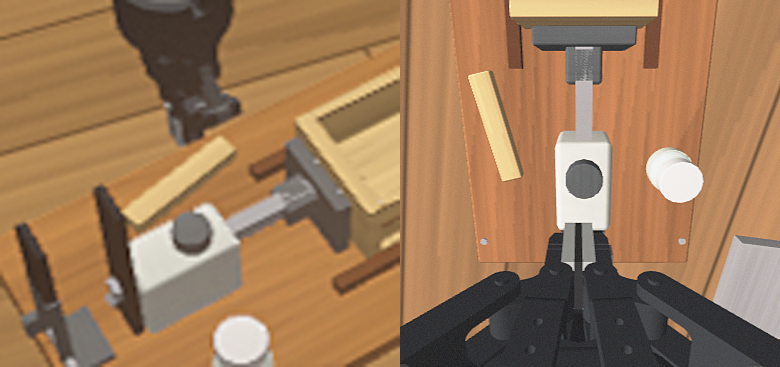

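```bash
python3 -m inch '[{"jaw":255,"x":0.03,"y":-0.001,"z":0.005,"rx":0,"ry":0,"rz":0},{"jaw":255,"x":0.03,"y":0,"z":0,"rx":0,"ry":0,"rz":0},{"jaw":255,"x":0.02,"y":0,"z":0,"rx":0,"ry":0,"rz":0},{"jaw":255,"x":0,"y":0,"z":0,"rx":0,"ry":0,"rz":0}]';python3 -c "
from go import *
st()
for n in('scene','side','wrist'):snap(n,n+'17.png')
cv2.imwrite('pics/m18.png',np.hstack([cv2.resize(cv2.imread('pics/scene17.png')[180:290,180:300],(400,367),interpolation=2),cv2.imread('pics/wrist17.png')[30:397,100:480]]))"
```

```text
clock: 19.32
ee_pos: [0.6001, -0.1354, 0.0865]
tool_rot: [-0.066, 0.705, 0.067, 0.703]
force: [-0.0, -0.2, -0.1]
gripper_width: 0.0002
t 19.32 jig tcp [-0.0973  0.0022  0.0865] F jig [-0.2  0.1 -0.1] w 0.0
tool axes in jig (cols) [[0.001, 1.0, -0.004], [0.002, -0.004, -1.0], [-1.0, 0.001, -0.002]] [-0.22  0.4  -0.17  1.    0.    1.16]
```

View pics/m18.png

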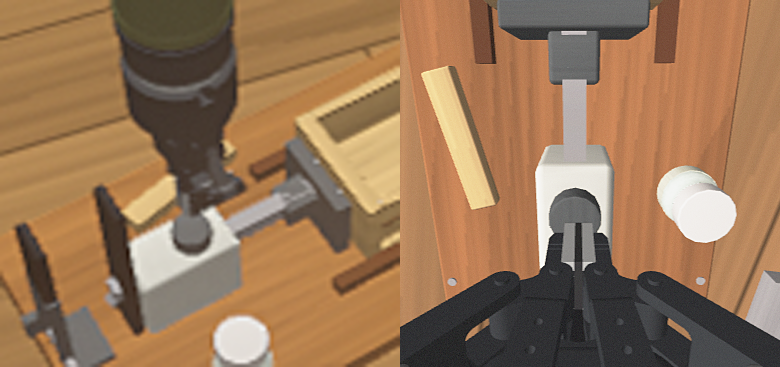

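```bash
python3 -m inch '[{"jaw":255,"x":0.01,"y":0.004,"z":0,"rx":0,"ry":0,"rz":0},{"jaw":255,"x":0.008,"y":0,"z":0,"rx":0,"ry":0,"rz":0}]' >/dev/null;for i in 1 2 3 4 ; do python3 -c "
from go import *
st()"|head -1;  python3 -m inch '[{"jaw":255,"x":0.003,"y":0,"z":0,"rx":0,"ry":0,"rz":0}]' >/dev/null; done;python3 -c "
from go import *
st()"|head -1
```

```text
t 19.73 jig tcp [-0.0927  0.0013  0.069 ] F jig [-0.   0.  -0.7] w 0.0
t 19.85 jig tcp [-0.0926  0.002   0.0653] F jig [-0.9  0.  -0.3] w -0.0
t 19.98 jig tcp [-0.0929  0.0016  0.0628] F jig [ 0.6 -1.   0.8] w -0.0
t 20.1 jig tcp [-0.093   0.0014  0.0601] F jig [0.7 0.7 3.8] w 0.0
t 20.23 jig tcp [-0.093   0.0014  0.0575] F jig [1.6 1.4 4.7] w 0.0
```

```bash
for i in 1 2 3 4 5; do python3 -m inch '[{"jaw":255,"x":0.0015,"y":0,"z":0,"rx":0,"ry":0,"rz":0}]' >/dev/null; python3 -c "
from go import *
st()"|head -1; done
```

```text
t 20.35 jig tcp [-0.0931  0.0013  0.0559] F jig [2.1 1.6 4.1] w 0.0
t 20.48 jig tcp [-0.093   0.0014  0.0543] F jig [0.5 1.3 3.7] w -0.0
t 20.6 jig tcp [-0.093   0.0014  0.0528] F jig [ 1.   1.9 11.6] w 0.0
t 20.73 jig tcp [-0.0931  0.0012  0.0526] F jig [ 3.1  7.2 22.4] w -0.0
t 20.85 jig tcp [-0.0931  0.0011  0.0525] F jig [ 4.8 11.1 31.7] w -0.0
```

Bottomed out. I ease off slightly and hold for 1.5 s.

```bash
python3 -m inch '[{"jaw":255,"x":-0.0015,"y":0,"z":0,"rx":0,"ry":0,"rz":0},{"jaw":255,"x":0,"y":0,"z":0,"rx":0,"ry":0,"rz":0},{"jaw":255,"x":0,"y":0,"z":0,"rx":0,"ry":0,"rz":0},{"jaw":255,"x":0,"y":0,"z":0,"rx":0,"ry":0,"rz":0},{"jaw":255,"x":0,"y":0,"z":0,"rx":0,"ry":0,"rz":0},{"jaw":255,"x":0,"y":0,"z":0,"rx":0,"ry":0,"rz":0},{"jaw":255,"x":0,"y":0,"z":0,"rx":0,"ry":0,"rz":0},{"jaw":255,"x":0,"y":0,"z":0,"rx":0,"ry":0,"rz":0},{"jaw":255,"x":0,"y":0,"z":0,"rx":0,"ry":0,"rz":0},{"jaw":255,"x":0,"y":0,"z":0,"rx":0,"ry":0,"rz":0},{"jaw":255,"x":0,"y":0,"z":0,"rx":0,"ry":0,"rz":0},{"jaw":255,"x":0,"y":0,"z":0,"rx":0,"ry":0,"rz":0}]';python3 -c "
from go import *
st()
for n in('scene','wrist'):snap(n,n+'18.png')
cv2.imwrite('pics/m19.png',np.hstack([cv2.resize(cv2.imread('pics/scene18.png')[170:290,180:380],(440,264),interpolation=2),cv2.imread('pics/wrist18.png')[30:294,100:460]]))"
```

```text
clock: 22.35
ee_pos: [0.6002, -0.1311, 0.0527]
tool_rot: [-0.067, 0.704, 0.067, 0.704]
force: [-5.5, 0.4, 15.0]
gripper_width: 0.0
t 22.35 jig tcp [-0.0931  0.0013  0.0527] F jig [ 1.5  5.3 15. ] w 0.0
tool axes in jig (cols) [[-0.0, 1.0, -0.003], [-0.001, -0.003, -1.0], [-1.0, -0.0, 0.001]] [-0.22  0.43 -0.22  0.93  0.    1.17]
```

View pics/m19.png

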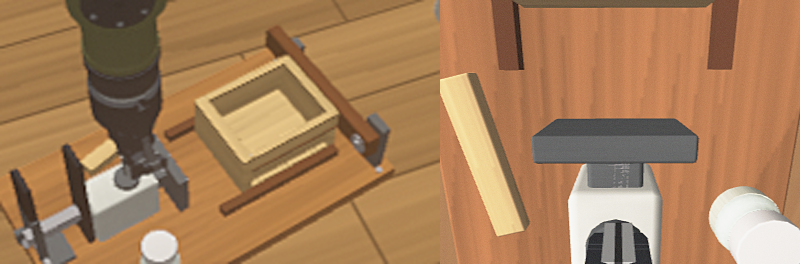

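The jaw is fully back and the crate has stayed closed against the bar. I hold half a second more, then lift clear.

```bash
python3 -m inch '[{"jaw":255,"x":0,"y":0,"z":0,"rx":0,"ry":0,"rz":0},{"jaw":255,"x":0,"y":0,"z":0,"rx":0,"ry":0,"rz":0},{"jaw":255,"x":0,"y":0,"z":0,"rx":0,"ry":0,"rz":0},{"jaw":255,"x":0,"y":0,"z":0,"rx":0,"ry":0,"rz":0},{"jaw":255,"x":-0.02,"y":0,"z":0,"rx":0,"ry":0,"rz":0},{"jaw":255,"x":-0.05,"y":0,"z":0,"rx":0,"ry":0,"rz":0},{"jaw":255,"x":-0.05,"y":0,"z":0,"rx":0,"ry":0,"rz":0},{"jaw":255,"x":-0.05,"y":0,"z":0,"rx":0,"ry":0,"rz":0},{"jaw":255,"x":0,"y":0,"z":-0.05,"rx":0,"ry":0,"rz":0},{"jaw":255,"x":0,"y":0,"z":-0.05,"rx":0,"ry":0,"rz":0},{"jaw":255,"x":0,"y":0,"z":0,"rx":0,"ry":0,"rz":0}]';python3 -c "
from go import *
st()
f=lambda P:0
for n in('scene','side'):snap(n,n+'19.png')
for x,z,l in((-.04,.086,'back'),(.025,.086,'fwd')):
    print(l,proj('scene19.png',w(o,[x,-.04,z])))
cv2.imwrite('pics/m20.png',np.hstack([cv2.resize(cv2.imread('pics/scene19.png')[150:330,170:370],(440,396),interpolation=2),cv2.resize(cv2.imread('pics/side19.png')[150:310,230:370],(346,396),interpolation=2)]))"
```

```text
clock: 23.82
ee_pos: [0.4987, -0.15, 0.2209]
tool_rot: [-0.066, 0.705, 0.066, 0.703]
force: [1.2, -0.5, 0.1]
gripper_width: -0.0001
t 23.82 jig tcp [-0.0924  0.1045  0.2209] F jig [-0.7 -1.1  0.1] w -0.0
tool axes in jig (cols) [[0.0, 1.0, -0.004], [0.001, -0.004, -1.0], [-1.0, 0.0, -0.001]] [-0.29  0.16 -0.18  1.23 -0.    1.09]
back [266.53396315 251.84391268]
fwd [287.96990494 240.58693369]
```

View pics/m20.png

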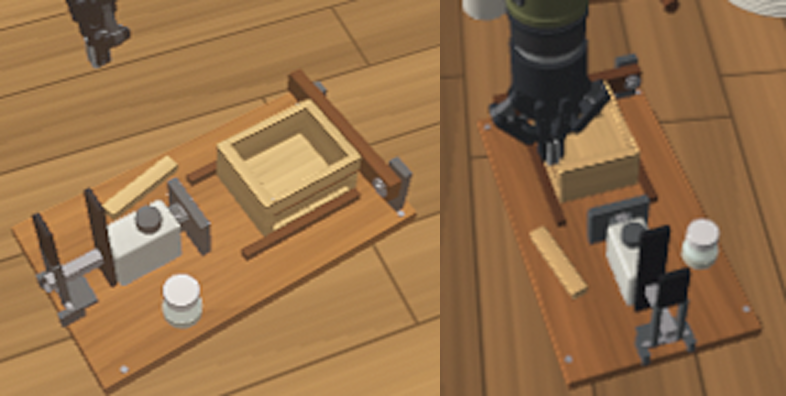

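Compared with the first picture, the jaw is back where it started, the crate is closed against the level bar, the batten and jar are undisturbed, and the arm is clear of everything. I hand the job in.

```bash
python3 -c "
from h import *
a=cv2.imread('pics/scene0.png');b=cv2.imread('pics/scene19.png')
print('jaw/housing diff',cv2.absdiff(a,b)[225:280,205:268].mean())
print(r.close_job())"
```

```text
jaw/housing diff 2.385954785954786
the job is handed in; nothing more can be done
None
```

The crate is together in its jig. In the last pictures the bar lies level and the crate stands closed against it, with no gap at the end board. I handed it in at about 24 s of robot time, with the arm clear of everything.

- **Stop bar:** I pushed it down by its free end until the force rose sharply. That last step peaked at about 63 N at the fingertips before I backed off, more than was needed.
- **Trigger:** I pumped three full strokes and about a quarter of a fourth, pushing to about 40 N against the end stop on two of the full strokes. It then went stiff about 5 mm of jaw travel into the fourth, as expected. Confirming that took the push to about 38 N, against the 75 N at which the wood splits.
- **Release:** I held the button fully down for about 2 s. The pictures show the jaw fully back, and that part of the scene closely matches the first picture.
- **Other things:** The batten and small jar lie where they were. I saw no contact with the mug, bowl, jam, mallet or spare board, but did not check each of them in the last pictures.

**Disagreement:** The true fingertip height was about 39 mm above the reported tool height throughout. I worked by contact force and pictures instead, and the crate's closure is judged from pictures only.

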